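Reset the end stop of a sloping packing rest and load a carton against it

ROBOT

A 7-joint arm with a two-finger parallel gripper is mounted at the origin on a cart in front of the work surface, level with it; the furniture and walls round the work are solid. World frame = base frame: x ahead of the robot, y to its left, z up, the work surface at z = 0. Lengths are in m, angles in rad, forces in N, time in s.
With the tool pointing down it reaches from about 0.425 to 0.975 m from the base axis. Payload 16.7 kg.
Tool frame: the origin (TCP) lies midway between the tips of the shut fingers; the grasp point (between the pads) lies 19 mm behind it (arm.grip_depth is the distance from the TCP to the grasp point, in m); z points along the fingers, x is the direction in which the jaws open and shut, and the axes are right-handed (so a half turn about z gives the same grasp; the last joint's range is limited). The gripper opens to 85 mm and grips with 20 to 120 N. Pads are 22 mm wide; open, the fingers measure 114 mm over their backs; the gripper's body (76 mm by 85 mm) begins 54 mm behind the grasp point. The pads swing forward as they close: fully open they stand 13 mm farther back than shut.
Start: joints at [-1.393, 0.426, 0.074, 1.606, -0.034, 1.111, -0.067], TCP at [0.217, 0.639, 0.231] pointing down, gripper open.
Joint ranges: [-2.85, 2.85], [-0.5, 2.14], [-1.23, 1.37], [0.21, 2.46], [-1.02, 4.16], [0.16, 2.05], [-2.73, 2.73]. Speed limits (rad/s): [1.89, 1.89, 2.39, 2.39, 3.01, 3.01, 3.01].

INTERFACE

Orientations are given as a rotation vector (axis times angle).
In Python, from bench import arm gives the robot as it stands.
- The arm moves only by the tool servo_tool, never from a script. Its argument "targets" is a list of rows, each a list of 6 numbers: the shift along the tool's x, y, z in cm, then the turn, a rotation vector about the tool's x, y, z in rad. In form: [[dx, dy, dz, rx, ry, rz], ...]. A call has 1 to 10 rows; each row shifts and turns the commanded pose from where the row before left it, along the tool's axes as they then stand; what a row does not reach is not made up. A row lasts 1/10 s, in which the tool goes at most 50 mm and 8.59 degrees, less where a joint would pass 70% of its speed; a pose out of reach is approached as far as the arm can. A call is refused whole if a number of a shift passes 5 or a number of a turn 0.15, either way. A call with a gripper value outside its range is refused whole. "hand" is the closure in counts, from 0 (fully open) to 255 (shut), set as the call begins (left out, the last holds). The fingers move at their own pace and stop on an object; "force" is the grip in N (left out, the last holds). Time passes only in rows, so rows that do not move let the fingers close. It gives the time, the measured TCP pose, the force and the opening at its end, in the units of the state.
- arm.observe(): the state, without advancing time (a new reading comes with each control period).
- arm.camera(name): name is "scene" or "top"; returns a dict with "image" (420x560x3 uint8, red, green, blue), "mtx" (3x3 intrinsics, pixels), "k1" (the pictures are not rectified: a ray, as slopes to the right and down, at radius r is drawn at 1 + k1 r^2 times it, then the intrinsics apply), "origin" and "rotation" of the camera in the world. Camera axes: x right, y down, z forward; pixel columns grow to the right and rows downward; lengths in m; the calibration is good to about 2 mm. A picture is of the moment at which its call begins. There is no depth.
- arm.job_done(): hands the job in, once; it reports no verdict.
The state is a dict: "t": time; "joints": joint angles; "joint_velocities": joint speeds; "tau": joint torques, N m; "tcp_pos": TCP position; "orientation": TCP orientation; "contact_force": force on the tool from outside, world axes, zero at the start; "torque": the same for the moment, N m; "opening": opening from 0.0 (shut) to 1.0 (fully open).
Only numpy, scipy, OpenCV 4.12 (cv2) and the standard library are available. Lean on these libraries where they do the work, as an engineer would, in place of code of your own. Each camera call takes 0.05 s, during which the arm holds its last target.

TASK

Set the packing rest for the next carton size: pull the stop's black spring knob, slide the stop along its rail to the hole marked by the green tab, and let the pin snap fully home there. Then lay the small beige carton flat on the sloping rest, to the left of the stop, its long side against the lip along the bottom of the slope and its end against the stop. Leave the roll of masking tape, the tape measure and the drink can where they are, and let go of everything.

Things in the scene. Friction and masses are not known exactly. Their poses are not given: they have to be found in the camera images.
- jig: Fixed plywood base of the packing rest, on the table, its yaw differs; 260 mm wide (y), front toward the robot. Origin on the table under its middle; x away from the robot, y left, z up. The sloping white board lies on it. An upright across its back, x 78 to 104 mm, has a flat top 94 mm above the table that carries four colour tabs.
- rest: White sloping board on the base, tilted 25 deg to face the robot. Origin on its surface at the foot of the slope, mid-width. x up the slope (to 170 mm), y left (level, +-130 mm), z square out of the board. Aluminium lip along the foot: x -8 to 0, 10 mm proud. Steel rail along y at x = 135, 14 mm thick, 26 wide, five 11 mm holes 30 mm apart, the middle one at y = -35.
- stop (a joint): Slide of the end stop along the rail, m: 0 at the middle hole, where it starts locked; + to the left (rest's +y). Holes at -0.06, -0.03, 0, 0.03, 0.06; ends at +-0.066. With the pin out it slides with about 2 N and stays where it is left; with the pin in a hole it has about 1.5 mm of play each way.
- plunger (a joint): Pull of the stop's spring plunger, m, along the rest's z: 0 pin home (9 mm deep in a hole), 0.009 pin out and riding on the rail, 0.014 pulled to its end. The spring draws it back with 6 N at 0, 10 N at the end. Let go over a hole it snaps to 0; let go between holes it rides on the rail until the stop is pushed over a hole.
- knob (a point): Centre of the plunger's black round knob, 26 mm across, 23 mm tall, narrower at its base, on the pin's axis, square to the slope; axes as the rest. Moves with stop and plunger; pin home, it is 61.5 mm out from the board at x = 135. Its base is 19 mm above the stop's grey carriage (44 x 44 mm, top 31 mm out from the board) with an 18 mm wide, 10 mm tall boss between.
- stop_face (a point): Point on the left (+y) face of the stop's aluminium arm, at the board's surface, 65 mm up the slope from the lip, 6 mm left of the pin's axis; axes as the rest. The arm is 12 mm wide, stands 3 to 23 mm out from the board and reaches from the carriage down to 12 mm from the lip. The carton's end goes against this face.
- tab_green: Small upright green plastic tab, 10 x 18 x 22 mm, fixed on the back edge of the rest right behind one of the four outer holes: its y along the rest is that of the hole to be used. Its y axis is parallel to the rail; origin at the centre of its underside. Blue, yellow and white tabs of the same size mark the three other outer holes.
- carton: Small beige cardboard carton, loose on the table left of the rest, 64 mm (its x) by 81 mm (its y) by 41 mm tall, about 0.15 kg; origin at the centre of its underside, z up. Rests flat on the table; grasp it across its 64 mm side. Either of its two ends may go against the stop.
- masking_tape: Bystander: roll of beige masking tape lying flat, 103 mm across, 25 mm tall; origin at the centre of its underside.
- tape_measure: Bystander: orange tape measure, 37 x 73 x 56 mm; origin at the centre of its underside.
- can: Bystander: upright drink can, 66 mm across, 114 mm tall; origin at the centre of its underside.
Things that resemble listed ones, but are neither listed nor needed, are in the scene too. What is shaped like the carton but pink is not meant.

How it is judged:
By the outcome, as a careful person would: the job done as asked, in the order asked, and still so for the second after the job is handed in, with the robot touching nothing.
It also fails if it takes over 54 s, if anything falls off the work surface, if the arm or the gripper's body presses on something with over 40 N, if the wrist force passes 120 N, or if a joint passes its speed limit or range.

## Working session

There is one attempt and no reset: what is moved stays moved. The work goes in short steps, Python scripts to look and compute and a tool call to move; the robot and the scene stay as the last step left them, time stands still between calls to the robot, and variables do not carry over. Pictures are saved under pics/ and viewed, and the job is handed in when it is done.

Besides the shell and the picture viewer there is one more tool, called as name(argument=value, ...), one argument or row to a line, values as JSON. servo_tool: Moves the arm, as the interface text tells. Its arguments: {"type":"object","properties":{"targets":{"type":"array","items":{"type":"array","items":{"type":"number"}}},"hand":{"type":"number"},"force":{"type":"number"}},"required":["targets"]}

```bash
mkdir -p pics; ls
cat > h.py <<'E'
import numpy as np, cv2, json
from scipy.spatial.transform import Rotation as R
def snap(arm,name,tag):
    c=arm.camera(name); cv2.imwrite(f'pics/{tag}.png',c['image'][:,:,::-1])
    np.savez(f'pics/{tag}.npz',**{k:np.array(v) for k,v in c.items()}); return c
def load(tag): return dict(np.load(f'pics/{tag}.npz'))
def ray(c,u,v):
    m=c['mtx']; d=np.array([(u-m[0,2])/m[0,0],(v-m[1,2])/m[1,1]]); k=float(c['k1'])
    s=d.copy()
    for _ in range(30): s=d/(1+k*(s@s))
    w=c['rotation']@np.array([s[0],s[1],1.]); return c['origin'],w/np.linalg.norm(w)
def onz(c,u,v,z):
    o,w=ray(c,u,v); return o+w*(z-o[2])/w[2]
def proj(c,p):
    p=np.atleast_2d(p); q=(p-c['origin'])@c['rotation']; s=q[:,:2]/q[:,2:]
    s=s*(1+float(c['k1'])*(s**2).sum(1,keepdims=True)); m=c['mtx']
    return np.c_[s[:,0]*m[0,0]+m[0,2],s[:,1]*m[1,1]+m[1,2]]
def crop(tag,out,x0,y0,x1,y1,f):
    im=cv2.imread(f'pics/{tag}.png')[y0:y1,x0:x1]
    cv2.imwrite(f'pics/{out}.png',cv2.resize(im,None,fx=f,fy=f,interpolation=cv2.INTER_CUBIC))
E
python3 - <<'E'
from h import *
from bench import arm
for n in('scene','top'):
    c=snap(arm,n,n+'0'); print(n,c['mtx'].tolist(),c['k1'],c['origin'],c['rotation'])
print(arm.observe())
E
```

```text
pics
scene [[482.60006994085137, 0.0, 271.1211151134027], [0.0, 482.60006994085137, 196.85400541804216], [0.0, 0.0, 1.0]] -0.0960850486435366 [-0.39498382 -0.78380664  0.94770891] [-1.99077516  0.9472324  -0.5117458 ]
top [[506.7297294908667, 0.0, 272.26950273549943], [0.0, 506.7297294908667, 214.26533037347536], [0.0, 0.0, 1.0]] 0.009451112387781143 [ 0.38681087 -0.01269064  1.8123397 ] [-2.15758182  2.16155999 -0.10930296]
{'t': 0.1, 'joints': array([-1.39347036,  0.42669388,  0.07384589,  1.60654882, -0.03409241,
        1.11080766, -0.06709926]), 'joint_velocities': array([-3.24003252e-04, -2.26024219e-03, -7.17071092e-04, -2.30332564e-03,
        4.87433538e-04,  5.43142882e-05,  7.02222819e-04]), 'tau': array([ 7.08517560e-03, -9.51528311e+01,  3.77022207e+00, -4.64402032e+01,
        1.95269950e-02,  6.34168595e-03, -4.59068440e-05]), 'tcp_pos': array([0.21660367, 0.63890549, 0.23066156]), 'orientation': array([ 2.55263957e+00,  1.82997239e+00, -1.44317227e-03]), 'contact_force': array([0.40480034, 0.50966143, 0.05157097]), 'torque': array([-0.02001934, -0.03957761,  0.03341619]), 'opening': 1.0015800366842031}
```

```bash
sed -i "s/def load(tag): return.*/def fix(c):\n    c=dict(c); r=np.array(c['rotation']); c['rotation']=R.from_rotvec(r).as_matrix() if r.shape==(3,) else r; return c\ndef load(tag): return fix(np.load(f'pics\/{tag}.npz'))/" h.py; sed -i "s/return c\$/return fix(c)/;s/else r; return fix(c)/else r; return c/" h.py
python3 -c "
from h import *
c=load('top0');print(c['rotation'],proj(c,[0.5,0,0]))"
```

```text
[[-0.00128504 -0.99383745  0.11083984]
 [-0.99994897  0.00238774  0.00981647]
 [-0.01002064 -0.11082157 -0.9937898 ]] [[273.75734283 238.95903228]]
```

View pics/scene0.png

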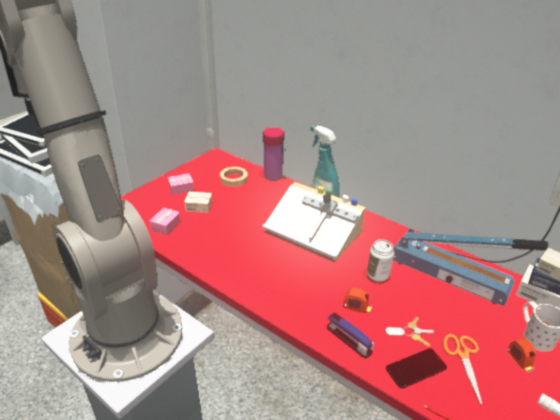

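View pics/top0.png

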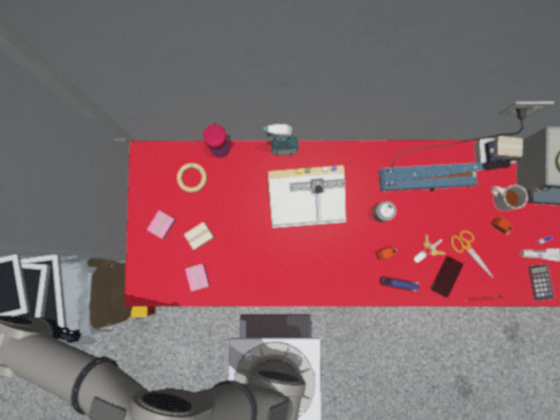

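```bash
python3 -c "
from h import *
crop('top0','t0a',260,155,355,235,8); crop('top0','t0b',175,210,225,260,10); crop('scene0','s0a',255,170,375,260,6);crop('scene0','s0b',175,180,225,225,12)"
```

```text
(no output)
```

View pics/t0a.png

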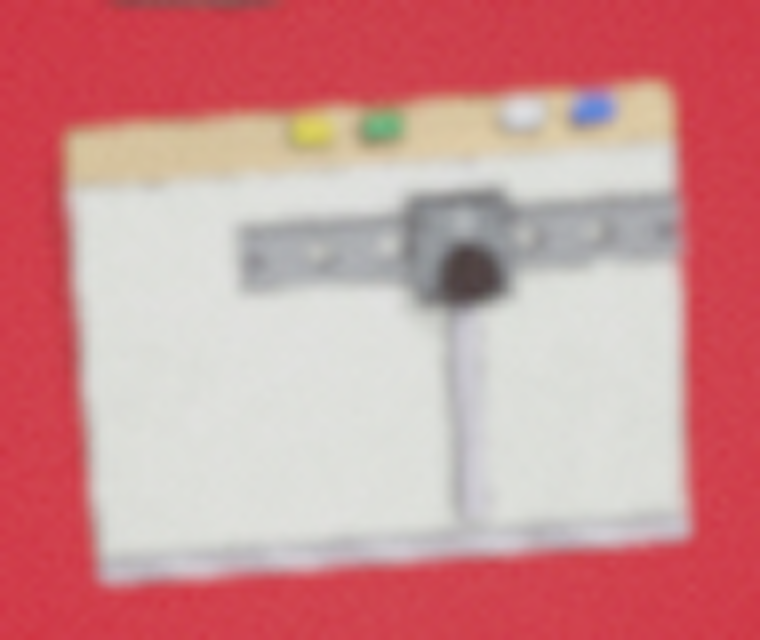

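View pics/t0b.png

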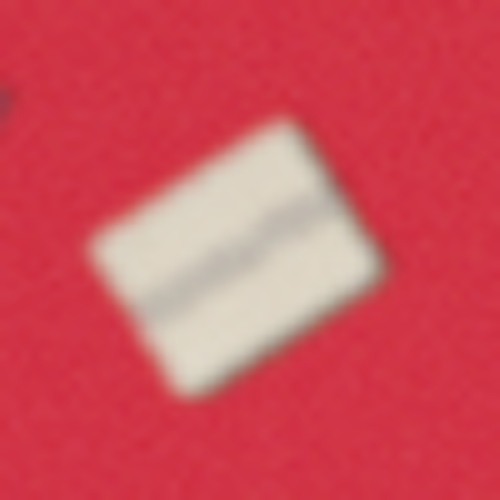

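View pics/s0a.png

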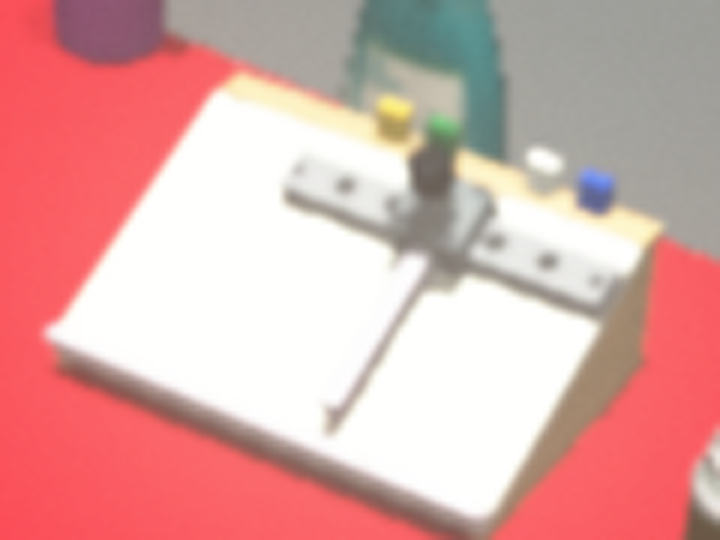

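View pics/s0b.png

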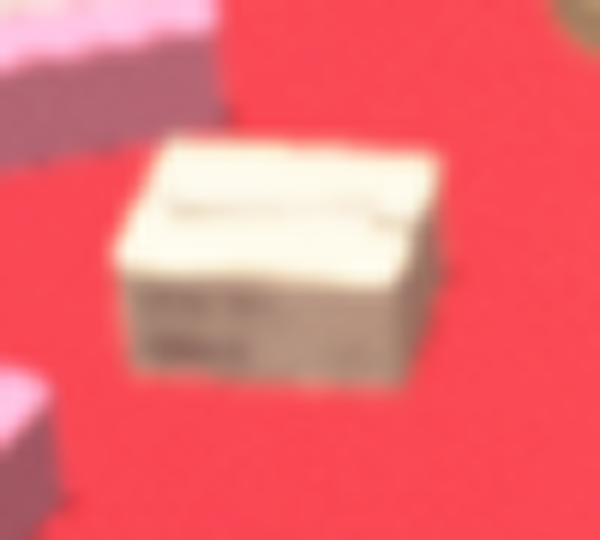

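```bash
cat > fit.py <<'E'
from h import *
from scipy.optimize import least_squares
T=load('top0');S=load('scene0')
cam={'T':T,'S':S}
def px(im,u,v): 
    f,x0,y0=(8,260,155) if im=='T' else (6,255,170)
    return np.array([(u+.5)/f-.5+x0,(v+.5)/f-.5+y0])
m=[]
def r(im,p,u,v,w=1): m.append((im,'r',p,px(im,u,v),w))
def j(im,p,u,v,w=1): m.append((im,'j',p,px(im,u,v),w))
for y,u,v in((25,320,255),(-5,388,245),(-65,530,236),(-95,597,230)): r('T',(135,y,12),u,v)
for y,u,v in((25,345,186),(-65,495,242),(-95,547,262)): r('S',(135,y,12),u,v)
r('T',(135,-35,68),472,272); r('S',(135,-35,62),433,168)
for y,u,v in((25,312,122),(-5,383,122),(-65,523,110),(-95,593,106)): j('T',('tab',y,116),u,v+0)
for y,u,v in((25,395,103),(-65,545,155),(-95,597,177)): j('S',('tab',y,115),u,v,.7)
j('T',(104,130,94),66,130); j('T',(104,-130,94),668,82)
r('T',(12,-35,23),476,522); 
r('T',(-4,130,10),100,565,.7); r('T',(-4,-130,10),690,525,.7)
j('S',(104,-130,94),662,228); j('S',(104,130,94),236,74)
r('S',(-8,130,10),45,330); r('S',(-8,-130,10),490,520,.5)
def frames(q):
    X,Y,yaw,xr,zr,_=q; Rj=R.from_euler('z',yaw); Rr=Rj*R.from_euler('y',-np.deg2rad(25))
    oj=np.array([X,Y,0]); return oj,Rj,oj+Rj.apply([xr,0,zr]),Rr
def res(q):
    oj,Rj,o,Rr=frames(q); out=[]
    for im,k,p,uv,w in m:
        if k=='r': P=o+Rr.apply(np.array(p)/1000)
        else: 
            p=[q[5]*1000 if p[0]=='tab' else p[0],p[1],p[2]]; P=oj+Rj.apply(np.array(p)/1000)
        out.append(w*(proj(cam[im],P)[0]-uv))
    return np.array(out)
if __name__=='__main__':
    s=least_squares(lambda q:res(q).ravel(),[.6,-.05,.08,-.076,.022,.09],loss='soft_l1',x_scale=[.01]*6)
    print(s.x.round(4)); print(np.c_[res(s.x)].round(2)); np.save('fit.npy',s.x)
    oj,Rj,o,Rr=frames(s.x); print('rest',o,'knob',o+Rr.apply([.135,-.035,.0615]))
    # carton
    tp=np.array([(288,117),(90,247),(190,398),(385,265)]);
    P=np.array([onz(T,(u+.5)/10-.5+175,(v+.5)/10-.5+210,.041) for u,v in tp]); print(P.round(4),P.mean(0), [np.linalg.norm(P[i]-P[i-1]) for i in range(4)])
    sp=np.array([(170,133),(440,153),(395,285),(118,265)])
    P=np.array([onz(S,(u+.5)/12-.5+175,(v+.5)/12-.5+180,.041) for u,v in sp]); print(P.round(4),P.mean(0), [np.linalg.norm(P[i]-P[i-1]) for i in range(4)])
E
python3 fit.py
```

```text
[ 0.6333 -0.1178  0.0766 -0.072   0.0198  0.0946]
[[-0.1  -0.34]
 [ 0.09  0.22]
 [-0.29 -0.02]
 [ 0.03  0.04]
 [ 0.35 -0.05]
 [ 0.4  -0.06]
 [ 0.37 -0.17]
 [ 0.07  0.57]
 [-0.08  0.14]
 [ 0.05  0.62]
 [-0.02 -0.07]
 [ 0.08  0.04]
 [ 0.13 -0.15]
 [ 0.16 -0.19]
 [ 0.12 -0.07]
 [ 0.08 -0.5 ]
 [-0.08  0.59]
 [-0.06  0.65]
 [-0.25 -0.41]
 [ 0.01  0.65]
 [-0.28  0.12]
 [ 0.06 -1.42]
 [ 0.53 -1.01]
 [ 0.08  0.25]
 [-0.83 -0.42]]
rest [ 0.56153097 -0.12334608  0.01981023] knob [ 0.66028648 -0.15087245  0.13260163]
[[0.5602 0.2472 0.041 ]
 [0.5146 0.3161 0.041 ]
 [0.4617 0.2801 0.041 ]
 [0.5081 0.2124 0.041 ]] [0.51113753 0.26394921 0.041     ] [np.float64(0.06269699255558739), np.float64(0.08262985874712826), np.float64(0.0640029867233996), np.float64(0.08205002692903395)]
[[0.5138 0.3145 0.041 ]
 [0.5558 0.2466 0.041 ]
 [0.5003 0.2089 0.041 ]
 [0.4581 0.2758 0.041 ]] [0.50699331 0.26145248 0.041     ] [np.float64(0.06782909369165373), np.float64(0.07980477272377755), np.float64(0.06711804767783106), np.float64(0.07906622261764401)]
```

```bash
cat > k.py <<'E'
from fit import *
q=np.load('fit.npy'); oj,Rj,o,Rr=frames(q)
def rest2w(p): return o+Rr.apply(np.array(p)/1000)
def w2rest(P): return Rr.inv().apply(np.array(P)-o)*1000
# knob tool: x = rest y, z=-rest z  ; place tool: x = rest x
M=Rr.as_matrix()
def toolR(x,z): 
    return R.from_matrix(np.c_[x,np.cross(z,x),z])
KN=toolR(M[:,1],-M[:,2]); PL=toolR(M[:,0],-M[:,2])
def go(arm,P,Rt=None,quiet=False):
    s=arm.observe(); Rc=R.from_rotvec(s['orientation']); 
    Rt=Rc if Rt is None else Rt
    rv=(Rc.inv()*Rt).as_rotvec(); d=np.array(P)-s['tcp_pos']
    print('t',round(s['t'],2),'rot(toolframe)',rv.round(4),'|',np.linalg.norm(rv).round(3),'shift cm after rot',(Rt.inv().apply(d)*100).round(3),'before',(Rc.inv().apply(d)*100).round(3),'tcp',s['tcp_pos'].round(4),'F',s['contact_force'].round(1),'open',round(s['opening'],3))
    print(' tcp in rest',w2rest(s['tcp_pos']).round(1),'q',np.round(s['joints'],2))
E
python3 - <<'E'
from k import *
from bench import arm
go(arm,rest2w([135,-35,42.5+60]),KN)
E
```

```text
t 0.1 rot(toolframe) [-0.4305  0.0892 -0.3967] | 0.592 shift cm after rot [-82.14   30.474  20.93 ] before [-61.225  65.782   6.169] tcp [0.2166 0.6389 0.2307] F [0.4 0.5 0.1] open 1.002
 tcp in rest [-169.7  786.4  311.8] q [-1.39  0.43  0.07  1.61 -0.03  1.11 -0.07]
```

servo_tool(
  targets=[
    [0,0,0,-0.0861,0.0178,-0.0793],
    [0,0,0,-0.0861,0.0178,-0.0793],
    [0,0,0,-0.0861,0.0178,-0.0793],
    [0,0,0,-0.0861,0.0178,-0.0793],
    [0,0,0,-0.0861,0.0178,-0.0793],
  ],
  hand=0,
)

```text
t: 0.6
tcp_pos: [0.2164, 0.6395, 0.2313]
orientation: [1.904, 2.063, 0.462]
contact_force: [-0.1, 0.4, -0.6]
opening: 0.999
```

servo_tool(
  targets=[
    [-3.5,1.3,0.5,0,0,0],
    [-3.5,1.3,0.5,0,0,0],
    [-3.5,1.3,0.5,0,0,0],
    [-3.5,1.3,0.5,0,0,0],
    [-3.5,1.3,0.5,0,0,0],
    [-3.5,1.3,0.5,0,0,0],
    [-3.5,1.3,0.5,0,0,0],
    [-3.5,1.3,0.5,0,0,0],
    [-3.5,1.3,0.5,0,0,0],
    [-3.5,1.3,0.5,0,0,0],
  ],
)

```text
t: 1.6
tcp_pos: [0.3823, 0.2993, 0.2405]
orientation: [1.91, 2.061, 0.458]
contact_force: [0.5, 1.1, 0.7]
opening: 0.999
```

Run:
```python
from k import *
from bench import arm
go(arm,rest2w([135,-35,42.5+60]),KN)
```

```text
t 1.6 rot(toolframe) [ 0.0001 -0.0008 -0.0005] | 0.001 shift cm after rot [-47.008  17.444  15.938] before [-47.012  17.466  15.903] tcp [0.3823 0.2993 0.2405] F [0.5 1.1 0.7] open 0.999
 tcp in rest [-39.4 435.1 261.9] q [-1.37 -0.08  0.3   2.27  0.56  0.78  0.21]
```

servo_tool(
  targets=[
    [-3.5,1.3,0.5,0,0,0],
    [-3.5,1.3,0.5,0,0,0],
    [-3.5,1.3,0.5,0,0,0],
    [-3.5,1.3,0.5,0,0,0],
    [-3.5,1.3,0.5,0,0,0],
    [-3.5,1.3,0.5,0,0,0],
    [-3.5,1.3,0.5,0,0,0],
    [-3.5,1.3,0.5,0,0,0],
    [-3.5,1.3,0.5,0,0,0],
    [-3.5,1.3,0.5,0,0,0],
  ],
)

```text
t: 2.6
tcp_pos: [0.5474, -0.0396, 0.2499]
orientation: [1.91, 2.06, 0.458]
contact_force: [2.2, -0.1, 0.0]
opening: 0.994
```

servo_tool(
  targets=[
    [-3,1.1,1.5,0,0,0],
    [-3,1.1,1.5,0,0,0],
    [-3,1.1,1.5,0,0,0],
    [-3,1.1,1.5,0,0,0],
    [0,0,1.5,0,0,0],
    [0,0,1.5,0,0,0],
    [0,0,0,0,0,0],
    [0,0,0,0,0,0],
  ],
)

```text
t: 3.4
tcp_pos: [0.5725, -0.1174, 0.2378]
orientation: [1.89, 2.04, 0.469]
contact_force: [-0.0, -1.0, 0.0]
opening: 1.004
```

Run:
```python
from k import *
from bench import arm
go(arm,rest2w([135,-35,42.5+60]),KN)
snap(arm,'top','top1');snap(arm,'scene','scene1')
crop('top1','t1',230,120,360,240,6);crop('scene1','s1',235,110,375,260,5)
```

```text
t 3.4 rot(toolframe) [0.0261 0.0112 0.0023] | 0.028 shift cm after rot [-4.008  3.254  9.025] before [-3.914  3.008  9.151] tcp [ 0.5725 -0.1174  0.2378] F [-0. -1.  0.] open 1.004
 tcp in rest [102.5   5.1 192.8] q [-1.49 -0.5   1.37  2.19  0.78  0.7   1.1 ]
```

View pics/t1.png

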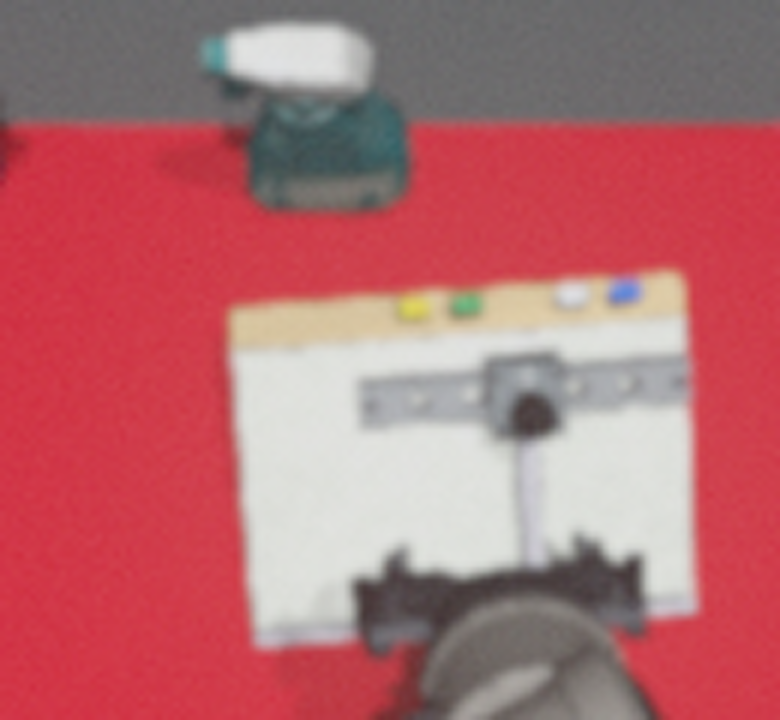

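View pics/s1.png

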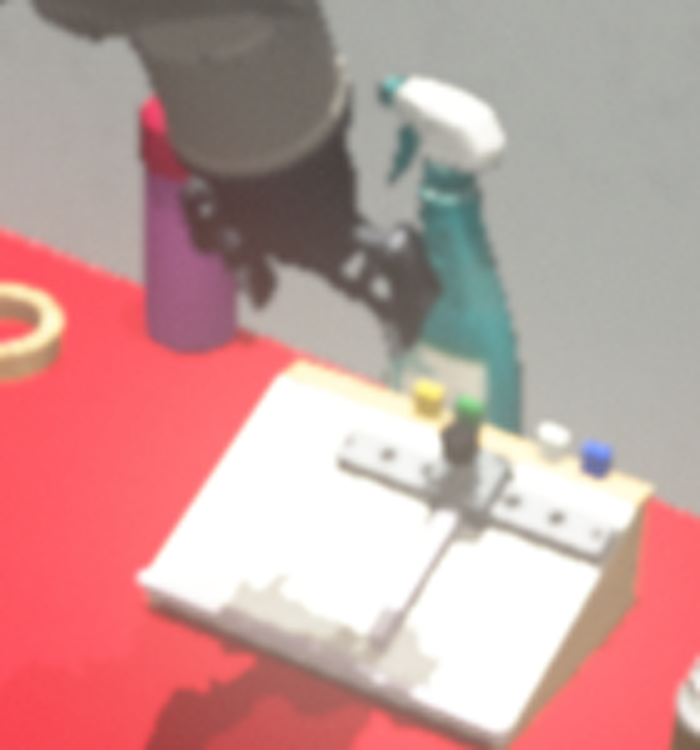

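servo_tool(
  targets=[
    [0,1,1,0,0,0],
    [0,1,1,0,0,0],
    [0,1,1,0,0,0],
    [0,0,1,0,0,0],
    [0,0,0,0,0,0],
  ],
)

```text
t: 4.0
tcp_pos: [0.5837, -0.1054, 0.2429]
orientation: [1.879, 2.025, 0.473]
contact_force: [0.3, 0.7, -0.4]
opening: 0.997
```

Run:
```python
from k import *
from bench import arm
go(arm,rest2w([135,-35,42.5+60]),KN)
```

```text
t 4.0 rot(toolframe) [0.0413 0.0213 0.0026] | 0.047 shift cm after rot [-5.12   1.947  8.975] before [-4.931  1.559  9.155] tcp [ 0.5837 -0.1054  0.2429] F [ 0.3  0.7 -0.4] open 0.997
 tcp in rest [115.5  16.2 192.3] q [-1.53 -0.49  1.37  2.18  0.82  0.7   1.04]
```

```bash
cat > kin.py <<'E'
from h import *
from scipy.optimize import least_squares
import itertools
D=[([-1.39347036,0.42669388,0.07384589,1.60654882,-0.03409241,1.11080766,-0.06709926],[0.21660367,0.63890549,0.23066156],[2.55263957,1.82997239,-1.44317227e-03]),
([-1.37,-0.08,0.3,2.27,0.56,0.78,0.21],[.3823,.2993,.2405],[1.91,2.061,.458]),
([-1.49,-0.5,1.37,2.19,0.78,0.7,1.1],[.5725,-.1174,.2378],[1.89,2.04,.469]),
([-1.53,-0.49,1.37,2.18,0.82,0.7,1.04],[.5837,-.1054,.2429],[1.879,2.025,.473])]
def fk(q,p,s):
    y0,d1,d3,d5,d7,a3,a5,a7,y7=p
    ax='zyzyzyz'; T=R.from_euler('z',y0); P=np.array([0,0,0.])
    off=[[0,0,d1],[0,0,0],[a3,0,d3],[-a3+0,0,0],[a5,0,d5],[0,0,0],[0,0,d7]]
    for i in range(7):
        T=T*R.from_euler(ax[i],s[i]*q[i])
        o=list(off[i])
        if i==5: o=[a7,0,0]
        P=P+T.apply(o)
    T=T*R.from_euler('z',y7); return P,T
def r(p,s):
    out=[]
    for q,t,o in D:
        P,T=fk(q,p,s); out+=list((P-t)*10); out+=list((T.inv()*R.from_rotvec(o)).as_rotvec())
    return np.array(out)
if __name__=='__main__':
    best=[]
    for s in itertools.product((1,-1),repeat=4):
        ss=[s[0],1,s[1],1,s[2],1,s[3]]
        for y0 in(2.5,0,-1,1):
          for y7 in (0,1.57,3.14,-1.57):
            f=least_squares(r,[y0,.3,.4,.4,.2,0,0,0,y7],args=(ss,)); best.append((f.cost,ss,f.x))
    best.sort(key=lambda b:b[0])
    for b in best[:4]: print(b[0],b[1],b[2].round(4))
    print(r(best[0][2],best[0][1]).round(3))
    np.savez('kin.npz',p=best[0][2],s=best[0][1])
E
python3 kin.py
```

```text
0.01074970649794518 [-1, 1, -1, 1, -1, 1, -1] [-0.0869  0.379   0.4893  0.5853  0.3114  0.02    0.0332  0.0643  3.0641]
0.010749706497945244 [-1, 1, -1, 1, -1, 1, -1] [-0.0869  0.379   0.4893  0.5853  0.3114  0.02    0.0332  0.0643  3.0641]
0.01074970649794527 [-1, 1, -1, 1, -1, 1, -1] [-0.0869  0.379   0.4893  0.5853  0.3114  0.02    0.0332  0.0643 -3.2191]
0.010749706497945372 [-1, 1, -1, 1, -1, 1, -1] [-0.0869  0.379   0.4893  0.5853  0.3114  0.02    0.0332  0.0643  3.0641]
[-0.04   0.006  0.018 -0.     0.    -0.009  0.044  0.027 -0.088 -0.004
  0.037  0.    -0.038  0.001  0.02  -0.003  0.032  0.001 -0.004 -0.025
  0.05   0.     0.039  0.008]
```

```bash
cat > sim.py <<'E'
from kin import *
K=np.load('kin.npz');p,s=K['p'],K['s']
lo=np.array([-2.85,-.5,-1.23,.21,-1.02,.16,-2.73]);hi=np.array([2.85,2.14,1.37,2.46,4.16,2.05,2.73])
def J(q):
    P0,T0=fk(q,p,s);j=np.zeros((6,7))
    for i in range(7):
        d=q.copy();d[i]+=1e-6;P,T=fk(d,p,s); j[:3,i]=(P-P0)/1e-6; j[3:,i]=(T*T0.inv()).as_rotvec()/1e-6
    return j,P0,T0
def track(q,P,T,n=3,lam=1e-3,w=np.ones(7)):
    for _ in range(n):
        j,P0,T0=J(q); e=np.r_[P-P0,(T*T0.inv()).as_rotvec()]
        jw=j*w; q=np.clip(q+w*(jw.T@np.linalg.solve(jw@jw.T+lam*lam*np.eye(6),e)),lo,hi)
    return q,np.linalg.norm(e[:3]),np.linalg.norm(e[3:])
def run(q,rows,**k):
    P,T=fk(q,p,s)
    for r in rows:
        P=P+T.apply(np.array(r[:3])/100); T=T*R.from_rotvec(r[3:])
        q,a,b=track(q,P,T,**k)
    return q,P,a,b
if __name__=='__main__':
    q=np.array(D[0][0])
    rows=[[0,0,0,-.0861,.0178,-.0793]]*5
    q1,*_=run(q,rows); print(q1.round(2))
    q1,P,a,b=run(q1,[[-3.5,1.3,.5,0,0,0]]*10); print(q1.round(2),P,a,b)
    q1,P,a,b=run(q1,[[-3.5,1.3,.5,0,0,0]]*10); print(q1.round(2),P,a,b)
E
python3 sim.py
```

```text
[-1.67  0.39  0.12  1.73  0.46  1.   -0.17]
[-1.43 -0.14  0.35  2.3   0.57  0.79  0.19] [0.37460972 0.29955954 0.24211728] 6.1139817710319e-06 4.916992489107281e-06
[-1.36 -0.39  1.16  2.23  0.58  0.69  1.12] [ 0.53666395 -0.04036033  0.2517562 ] 6.2977474226229565e-06 6.482803944649552e-06
```

```bash
cat > plan.py <<'E'
from sim import *
from k import KN,PL,rest2w
from scipy.spatial.transform import Slerp
def down(h): return R.from_euler('z',h)*R.from_matrix(np.array([[1,0,0],[0,-1,0],[0,0,-1.]]))
def line(q,P,T,n):
    P0,T0=fk(q,p,s); rv=(T0.inv()*T).as_rotvec()
    for i in range(1,n+1):
        q,a,b=track(q,P0+(P-P0)*i/n,T0*R.from_rotvec(rv*i/n))
        if a>1e-3 or b>.01: print('   miss',i,a,b)
    return q
def arc(q,ang,n):
    P0,T0=fk(q,p,s)
    for i in range(1,n+1):
        Z=R.from_euler('z',ang*i/n); q,a,b=track(q,Z.apply(P0),Z*T0)
        if a>1e-3 or b>.01: print('   miss',i,a,b)
    return q
goal=rest2w([135,-35,102.5])
if __name__=='__main__':
    q0=np.array(D[3][0])
    for W in ([.35,.45,.25],[.217,.639,.25]):
      for rad in (.68,.8,.9):
        h=np.arctan2(W[1],W[0]); q=line(q0,np.array(W),KN,20)
        print(W,rad,q.round(2))
        q=line(q,np.array([np.cos(h)*rad,np.sin(h)*rad,.25]),down(h),15); print('  ext',q.round(2))
        q=arc(q,-.2-h,15); print('  arc',q.round(2))
        q=line(q,goal,KN,15); print('  goal',q.round(2))
        q=line(q,rest2w([135,-5,42]),KN,15); print('  knob',q.round(2))
E
python3 plan.py
```

```text
[0.35, 0.45, 0.25] 0.68 [-1.72  0.11  0.48  2.05  0.46  0.84  0.12]
  ext [-1.37  0.46  0.5   1.58 -0.24  1.16  0.1 ]
  arc [-0.52  0.56  0.87  1.6  -0.45  1.2   0.25]
  goal [-0.01  0.27  0.34  2.   -0.55  0.55  2.38]
  knob [-0.01  0.37  0.28  1.99 -0.63  0.46  2.41]
[0.35, 0.45, 0.25] 0.8 [-1.72  0.11  0.48  2.05  0.46  0.84  0.12]
  ext [-1.27  0.69  0.45  1.24 -0.29  1.27  0.1 ]
  arc [-0.33  0.76  0.75  1.25 -0.51  1.32  0.22]
  goal [ 0.06  0.26  0.26  2.   -0.5   0.55  2.34]
  knob [ 0.05  0.36  0.21  1.99 -0.56  0.45  2.35]
[0.35, 0.45, 0.25] 0.9 [-1.72  0.11  0.48  2.05  0.46  0.84  0.12]
  ext [-1.18  0.91  0.41  0.87 -0.33  1.42  0.06]
  arc [-0.16  0.95  0.64  0.88 -0.51  1.44  0.13]
  goal [ 0.14  0.26  0.17  2.   -0.46  0.54  2.3 ]
  knob [ 0.11  0.36  0.13  1.98 -0.5   0.44  2.3 ]
[0.217, 0.639, 0.25] 0.68 [-1.76  0.37  0.24  1.72  0.41  1.01 -0.1 ]
  ext [-1.48  0.43  0.2   1.58 -0.09  1.14 -0.01]
  arc [-0.43  0.51  0.73  1.59 -0.36  1.18  0.19]
  goal [ 0.09  0.26  0.22  2.   -0.49  0.54  2.33]
  knob [ 0.07  0.36  0.18  1.99 -0.54  0.45  2.33]
[0.217, 0.639, 0.25] 0.8 [-1.76  0.37  0.24  1.72  0.41  1.01 -0.1 ]
  ext [-1.43  0.65  0.16  1.24 -0.1   1.26 -0.02]
  arc [-0.24  0.72  0.59  1.25 -0.39  1.29  0.15]
  goal [ 0.2   0.26  0.09  1.99 -0.42  0.53  2.27]
  knob [ 0.16  0.36  0.06  1.98 -0.44  0.43  2.25]
[0.217, 0.639, 0.25] 0.9 [-1.76  0.37  0.24  1.72  0.41  1.01 -0.1 ]
  ext [-1.39  0.88  0.13  0.86 -0.1   1.4  -0.03]
  arc [-0.08  0.91  0.45  0.87 -0.36  1.42  0.07]
  goal [ 0.32  0.26 -0.05  1.99 -0.34  0.52  2.2 ]
  knob [ 0.25  0.36 -0.05  1.97 -0.34  0.42  2.15]
```

```bash
cat >> k.py <<'E'
KN2=toolR(-M[:,1],-M[:,2])
E
cat > plan2.py <<'E'
from plan import *
from k import KN2
q0=np.array(D[3][0])
for rad in(.58,.62,.66):
    W=[.35,.45,.32]; h=np.arctan2(W[1],W[0])
    q=line(q0,np.array(W),KN,16);print(rad,q.round(2))
    q=line(q,np.array([np.cos(h)*rad,np.sin(h)*rad,.32]),down(h),10); print('  ext',q.round(2))
    q=arc(q,-.2-h,10); print('  arc',q.round(2))
    q=line(q,goal,KN2,12); print('  goal',q.round(2))
    q=line(q,rest2w([135,-5,42]),KN2,15); print('  knob',q.round(2))
E
python3 plan2.py
python3 - <<'E'
from k import *
from bench import arm
from plan import down
h=np.arctan2(.45,.35)
go(arm,[.35,.45,.32])
Rc=R.from_rotvec(arm.observe()['orientation']); print((KN.inv()*down(h)).as_rotvec(), (Rc.inv()*down(h)).as_rotvec())
go(arm,[.62*np.cos(h),.62*np.sin(h),.32],down(h))
E
```

```text
0.58 [-1.68  0.02  0.43  2.    0.46  0.97  0.17]
  ext [-1.48  0.2   0.55  1.77 -0.11  1.2   0.02]
  arc [-0.76  0.29  1.03  1.78 -0.27  1.22  0.15]
  goal [-0.59  0.42  1.04  2.05 -0.97  0.7  -0.43]
   miss 6 0.002125705981384334 0.007675593471368472
   miss 7 0.003100368137655939 0.011256830949798681
   miss 8 0.0035705598008225294 0.01304717789050865
   miss 9 0.0037946930749667503 0.013962072647856394
   miss 10 0.0038962340632087145 0.014439219179188978
   miss 11 0.003934270845142461 0.014688588059458482
   miss 12 0.003937205238035305 0.01481128312739802
   miss 13 0.003918777526441297 0.014856138123751483
   miss 14 0.0038857071393338573 0.014846805094377892
   miss 15 0.0038413534154285245 0.014794803989755434
  knob [-0.45  0.46  0.81  2.04 -1.02  0.59 -0.41]
0.62 [-1.68  0.02  0.43  2.    0.46  0.97  0.17]
  ext [-1.45  0.28  0.54  1.68 -0.15  1.22  0.05]
  arc [-0.67  0.38  0.98  1.69 -0.33  1.25  0.19]
  goal [-0.58  0.41  1.03  2.04 -0.97  0.69 -0.43]
   miss 7 0.002455375482085846 0.008924314841834768
   miss 8 0.003257133798832268 0.011908076105953168
   miss 9 0.0036
[... 985 characters left out ...]
s 15 0.003834258852694278 0.014767671793656099
  knob [-0.45  0.46  0.81  2.04 -1.02  0.59 -0.41]
t 4.0 rot(toolframe) [0. 0. 0.] | 0.0 shift cm after rot [ 56.86  -13.199 -16.819] before [ 56.86  -13.199 -16.819] tcp [ 0.5837 -0.1054  0.2429] F [ 0.3  0.7 -0.4] open 0.997
 tcp in rest [115.5  16.2 192.3] q [-1.53 -0.49  1.37  2.18  0.82  0.7   1.04]
[ 0.41624456 -0.1608746   0.72565844] [ 0.46351547 -0.15547907  0.72117274]
t 4.0 rot(toolframe) [ 0.4635 -0.1555  0.7212] | 0.871 shift cm after rot [ 34.485 -52.543  -7.713] before [ 60.577 -10.206 -15.355] tcp [ 0.5837 -0.1054  0.2429] F [ 0.3  0.7 -0.4] open 0.997
 tcp in rest [115.5  16.2 192.3] q [-1.53 -0.49  1.37  2.18  0.82  0.7   1.04]
```

```bash
cat > plan3.py <<'E'
from plan import *
q0=np.array(D[3][0])
for rad in(.62,.66,.7):
    W=[.35,.45,.32]; h=np.arctan2(W[1],W[0])
    q=line(q0,np.array(W),KN,16);print(rad,q.round(2))
    q=line(q,np.array([np.cos(h)*rad,np.sin(h)*rad,.32]),down(h),10); print('  ext',q.round(2))
    q=arc(q,-.2-h,10); print('  arc',q.round(2))
    q=line(q,goal,PL,12); print('  goal',q.round(2))
    q=line(q,rest2w([135,-35,42]),PL,15); print('  knob',q.round(2))
    q=line(q,rest2w([135,-5,42]),PL,15); print('  slid',q.round(2))
    q=line(q,rest2w([100,-5,180]),PL,15);
    q=line(q,[.51,.263,.15],down(.6),15); print('  carton',q.round(2))
    q=line(q,[.51,.263,.008],down(.6),15); print('  carton',q.round(2))
    q=line(q,[.51,.263,.2],down(.6),15); print('  carton',q.round(2))
    q=line(q,rest2w([32,45,100]),PL,15);print('  pl',q.round(2))
    q=line(q,rest2w([32,45,8]),PL,15);print('  pl',q.round(2))
E
python3 plan3.py
```

```text
0.62 [-1.68  0.02  0.43  2.    0.46  0.97  0.17]
  ext [-1.45  0.28  0.54  1.68 -0.15  1.22  0.05]
  arc [-0.67  0.38  0.98  1.69 -0.33  1.25  0.19]
  goal [-0.33  0.32  0.72  2.02 -0.76  0.61  0.98]
  knob [-0.24  0.43  0.62  2.   -0.92  0.56  1.12]
  slid [-0.3   0.41  0.63  2.02 -0.89  0.53  1.06]
  carton [-0.99  0.39  0.52  1.89 -0.24  0.92  0.25]
  carton [-0.89  0.6   0.43  1.9  -0.37  0.71  0.36]
  carton [-1.02  0.32  0.54  1.87 -0.19  1.    0.21]
  pl [-0.37  0.16  0.66  2.28 -0.72  0.42  0.96]
   miss 9 0.0027842513397455812 0.013738968001904502
   miss 10 0.006978447426469935 0.03491926534134223
   miss 11 0.008761960510289601 0.04473306418624198
   miss 12 0.008957028696495613 0.04687471269140389
   miss 13 0.008111069621388346 0.043662771905029416
   miss 14 0.006670913137622378 0.037023501821778604
   miss 15 0.00504469906788922 0.028899597947562954
  pl [ 0.17  0.36  0.12  2.25 -1.02  0.25  1.34]
0.66 [-1.68  0.02  0.43  2.    0.46  0.97  0.17]
  ext [-1.41  0.36  0.53  1.58 -0.19  1.25  0.07]
  arc [-0.59  0.46  0.93  1.59 -0.38  1.28  0.22]
  goal [-0.32  0.31  0.7 
[... 868 characters left out ...]
68  2.02 -0.74  0.6   0.97]
  knob [-0.21  0.42  0.58  2.   -0.89  0.55  1.1 ]
  slid [-0.27  0.41  0.59  2.02 -0.87  0.52  1.04]
  carton [-0.95  0.38  0.47  1.89 -0.21  0.92  0.23]
  carton [-0.86  0.59  0.39  1.9  -0.33  0.71  0.33]
  carton [-0.98  0.31  0.49  1.87 -0.17  1.    0.19]
  pl [-0.33  0.16  0.61  2.28 -0.7   0.41  0.95]
   miss 10 0.0038084681859364036 0.019201502885365367
   miss 11 0.006999788837190074 0.03589577504457951
   miss 12 0.008009939786914963 0.04202133582664659
   miss 13 0.007636033213013471 0.0411560312977146
   miss 14 0.006458501835610187 0.03586368114176174
   miss 15 0.004964121873319791 0.028443405202553732
  pl [ 0.17  0.36  0.11  2.25 -1.02  0.25  1.33]
```

```bash
cat > plan4.py <<'E'
from plan import *
from h import *
T=load('top0');S=load('scene0')
b=onz(S,273,177,0); print('thermos base',b)
for z in(.18,.2,.22,.24): print(z,proj(S,[b[0],b[1],z]), onz(T,214,134,z))
b=onz(S,330,200,0); print('spray base',b); 
for z in(.2,.25,.3): print(z,proj(S,[b[0],b[1],z]))
q0=np.array(D[3][0])
for W in ([.35,.45,.32],[.217,.639,.3]):
  for rad,a1 in((.85,.5),(.92,.5),(.92,.4)):
    h=np.arctan2(W[1],W[0])
    q=line(q0,np.array(W),KN,16);print(W,rad,q.round(2))
    q=line(q,np.array([np.cos(h)*rad,np.sin(h)*rad,.2]),down(h),10); print('  ext',q.round(2))
    q=arc(q,a1-h,10); print('  arc',q.round(2))
    q=line(q,[.62*np.cos(a1),.62*np.sin(a1),.3],down(a1),12); print('  in',q.round(2))
    q=line(q,goal,PL,12); print('  goal',q.round(2))
    q=line(q,rest2w([135,-35,42]),PL,15); print('  knob',q.round(2))
    q=line(q,rest2w([135,-5,42]),PL,15); 
    q=line(q,rest2w([100,-5,180]),PL,15);
    q=line(q,[.51,.263,.15],down(.6),15); 
    q=line(q,[.51,.263,.008],down(.6),15); print('  carton',q.round(2))
    q=line(q,[.51,.263,.2],down(.6),15); print('  carton',q.round(2))
    q=line(q,rest2w([32,45,100]),PL,15);print('  pl',q.round(2))
    q=line(q,rest2w([32,45,8]),PL,15);print('  pl',q.round(2))
E
python3 plan4.py
```

```text
thermos base [0.82168082 0.18755106 0.        ]
0.18 [[273.2941823  133.95505554]] [0.83604469 0.19553012 0.18      ]
0.2 [[273.32870672 128.87737972]] [0.83054051 0.19297893 0.2       ]
0.22 [[273.36361287 123.73788018]] [0.82503634 0.19042773 0.22      ]
0.24 [[273.39890449 118.53577613]] [0.81953217 0.18787654 0.24      ]
spray base [ 0.82779658 -0.06458647  0.        ]
0.2 [[334.28250405 149.59796486]]
0.25 [[335.42317495 135.91610753]]
0.3 [[336.59266216 121.76950359]]
[0.35, 0.45, 0.32] 0.85 [-1.68  0.02  0.43  2.    0.46  0.97  0.17]
  ext [-1.22  0.83  0.42  1.1  -0.32  1.27  0.09]
  arc [-0.86  0.84  0.52  1.11 -0.39  1.28  0.13]
  in [-1.09  0.31  0.61  1.7  -0.19  1.19  0.08]
  goal [-0.31  0.31  0.69  2.02 -0.74  0.6   0.97]
  knob [-0.21  0.43  0.59  2.   -0.9   0.55  1.1 ]
  carton [-0.87  0.6   0.4   1.9  -0.34  0.71  0.33]
  carton [-0.99  0.31  0.5   1.87 -0.18  1.    0.2 ]
  pl [-0.34  0.16  0.62  2.28 -0.71  0.41  0.95]
   miss 10 0.004899954376118884 0.024641145517743025
   miss 11 0.00760072148736019 0.03891923251403927
   miss 12 0.008330643359334996 0.043667784
[... 2814 characters left out ...]
  1.9  -0.15  0.69  0.18]
  carton [-0.76  0.29  0.23  1.87 -0.08  0.99  0.11]
  pl [-0.14  0.14  0.4   2.27 -0.61  0.4   0.86]
  pl [ 0.19  0.36  0.09  2.25 -1.    0.25  1.3 ]
[0.217, 0.639, 0.3] 0.92 [-1.74  0.32  0.21  1.69  0.41  1.09 -0.07]
  ext [-1.38  0.97  0.11  0.81 -0.09  1.37 -0.04]
  arc [-0.6   0.98  0.28  0.81 -0.24  1.38  0.01]
  in [-0.77  0.28  0.34  1.7  -0.1   1.18  0.  ]
  goal [-0.1   0.28  0.45  2.01 -0.61  0.57  0.86]
  knob [-0.03  0.39  0.37  1.98 -0.73  0.5   0.97]
  carton [-0.68  0.57  0.16  1.89 -0.13  0.69  0.16]
  carton [-0.73  0.29  0.19  1.87 -0.07  0.99  0.1 ]
  pl [-0.11  0.14  0.37  2.27 -0.6   0.4   0.85]
  pl [ 0.21  0.36  0.07  2.24 -0.97  0.24  1.27]
```

```bash
cat > plan5.py <<'E'
from plan import *
q0=np.array(D[3][0])
def pol(r,h,z): return np.array([r*np.cos(h),r*np.sin(h),z])
def rest(q,tag):
    print(tag,'pre',q.round(2))
    q=line(q,goal,PL,12); 
    q=line(q,rest2w([135,-35,42]),PL,15); print('  knob',q.round(2))
    q=line(q,rest2w([135,-5,42]),PL,15); 
    q=line(q,rest2w([100,-5,180]),PL,15);
    q=line(q,[.51,.263,.15],down(.6),15); 
    q=line(q,[.51,.263,.008],down(.6),15); print('  carton',q.round(2))
    q=line(q,[.51,.263,.2],down(.6),15);
    q=line(q,rest2w([32,45,100]),PL,15);print('  plup',q.round(2))
    q=line(q,rest2w([32,45,8]),PL,15);print('  pl',q.round(2))
W=pol(.57,.91,.32)
q=line(q0,W,KN,16)
for rb in(.68,.78):
 for hr in(-.2,-.5,-.9):
  for rs in (.45,.5):
   q2=line(q,pol(rb,.6,.35),down(.6),12)
   q2=arc(q2,hr-.6,14); 
   rest(q2,(rb,hr,'direct'))
   q2=line(q2,pol(rs,hr,.3),down(hr),6)
   rest(q2,(rb,hr,rs))
E
python3 plan5.py
```

```text
(0.68, -0.2, 'direct') pre [-0.57  0.49  0.94  1.51 -0.4   1.35  0.21]
  knob [-0.23  0.43  0.61  2.   -0.91  0.55  1.11]
  carton [-0.89  0.6   0.42  1.9  -0.36  0.71  0.35]
  plup [-0.36  0.16  0.64  2.28 -0.71  0.42  0.96]
   miss 9 0.0015821125603760942 0.0078284798553195
   miss 10 0.006292688461725958 0.03154025406876961
   miss 11 0.00837637119108551 0.04280682874741036
   miss 12 0.008748064577146648 0.04580618201134041
   miss 13 0.008005648621244484 0.04310707154883215
   miss 14 0.006623604432550393 0.03676530474141095
   miss 15 0.0050267195988878905 0.028797823085750334
  pl [ 0.17  0.36  0.12  2.25 -1.02  0.25  1.33]
(0.68, -0.2, 0.45) pre [-0.98 -0.13  1.02  2.07  0.12  1.15 -0.2 ]
  knob [-0.32  0.46  0.72  2.01 -0.99  0.59  1.17]
  carton [-0.99  0.63  0.55  1.91 -0.48  0.73  0.45]
  plup [-0.48  0.17  0.77  2.29 -0.78  0.43  1.01]
   miss 7 0.002832587972563726 0.013350066018012167
   miss 8 0.007855165618220205 0.037417656649983054
   miss 9 0.010469609547653086 0.05070336702373685
   miss 10 0.011478300649860407 0.05677381935682339
   miss 11 0.011349109004496446 
[... 15158 characters left out ...]
208892074058
  pl [ 0.17  0.36  0.11  2.25 -1.02  0.25  1.33]
(0.78, -0.9, 0.5) pre [-0.44  0.13  1.34  1.97 -0.14  1.15  0.06]
  knob [-0.26  0.44  0.65  2.   -0.94  0.56  1.13]
  carton [-0.92  0.61  0.46  1.91 -0.4   0.72  0.38]
  plup [-0.4   0.16  0.69  2.29 -0.74  0.42  0.98]
   miss 9 0.006165131699819296 0.03018039797038346
   miss 10 0.008933353525146983 0.044483095594839386
   miss 11 0.009873901065466388 0.050263697478465943
   miss 12 0.009565035108717292 0.049976183573977886
   miss 13 0.008419776597900282 0.045288057089723256
   miss 14 0.006810009143838166 0.037782244440655706
   miss 15 0.0050976721997139166 0.02919940167830612
  pl [ 0.17  0.36  0.12  2.25 -1.02  0.25  1.34]
```

```bash
cat > plan6.py <<'E'
from plan import *
import io,contextlib
q0=np.array(D[3][0])
def pol(r,h,z): return np.array([r*np.cos(h),r*np.sin(h),z])
W=pol(.57,.91,.32)
q=line(q0,W,KN,16); q=line(q,pol(.68,.6,.35),down(.6),12); q=arc(q,-.2-.6,12); print(q.round(2))
for yaw in (1.6,2.2,2.8):
  for z in(.3,.2):
    with contextlib.redirect_stdout(io.StringIO()) as f:
        qa=line(q,pol(.65,-.2,z),down(-.2),5); 
        n=int(yaw/.12)
        for i in range(n):
            P,T=fk(qa,p,s); qa,_,_=track(qa,pol(.65,-.2,z),T*R.from_rotvec([0,0,-.12]))
        qb=line(qa,goal,PL,30); q2=line(qb,rest2w([135,-5,42]),PL,15)
        q2=line(q2,rest2w([100,-5,180]),PL,15)
        q3=line(q2,[.51,.263,.008],down(.6),25)
        q3=line(q3,[.51,.263,.2],down(.6),15);q4=line(q3,rest2w([32,45,100]),PL,15);q5=line(q4,rest2w([32,45,8]),PL,15)
    print(yaw,z,len(f.getvalue().splitlines()));[print('   ',x.round(2)) for x in(qa,qb,q2,q3,q4,q5)]
E
python3 plan6.py
```

```text
[-0.57  0.49  0.94  1.51 -0.4   1.35  0.21]
1.6 0.3 8
    [-0.38  0.38  0.63  1.63 -0.23  1.22  1.67]
    [-0.34  0.32  0.73  2.02 -0.77  0.61  0.99]
    [-0.55  0.08  0.86  2.12 -0.43  0.62  0.69]
    [-1.1   0.34  0.64  1.87 -0.24  1.01  0.25]
    [-0.44  0.17  0.73  2.29 -0.75  0.43  0.99]
    [ 0.17  0.36  0.12  2.25 -1.02  0.25  1.34]
1.6 0.2 7
    [-0.31  0.46  0.55  1.69 -0.27  1.06  1.69]
    [-0.3   0.31  0.68  2.02 -0.74  0.6   0.97]
    [-0.5   0.07  0.8   2.12 -0.42  0.61  0.68]
    [-1.05  0.33  0.57  1.87 -0.21  1.    0.22]
    [-0.4   0.16  0.68  2.29 -0.73  0.42  0.97]
    [ 0.17  0.36  0.12  2.25 -1.02  0.25  1.34]
2.2 0.3 8
    [-0.31  0.36  0.53  1.62 -0.19  1.21  2.23]
    [-0.35  0.32  0.74  2.02 -0.77  0.61  0.99]
    [-0.56  0.08  0.87  2.12 -0.43  0.62  0.69]
    [-1.11  0.34  0.65  1.87 -0.24  1.01  0.25]
    [-0.45  0.17  0.74  2.29 -0.76  0.43  1.  ]
    [ 0.17  0.36  0.12  2.25 -1.02  0.25  1.34]
2.2 0.2 7
    [-0.22  0.44  0.42  1.69 -0.21  1.05  2.24]
    [-0.3   0.31  0.68  2.02 -0.73  0.6   0.96]
    [-0.49  0.07  0.79  2.12 -0.42  0.61  0.68]
    [-1.04  0.32  0.57  1.87 -0.2   1.    0.22]
    [-0.39  0.16  0.68  2.28 -0.73  0.42  0.97]
    [ 0.17  0.36  0.12  2.25 -1.02  0.25  1.34]
2.8 0.3 8
    [-0.21  0.34  0.41  1.62 -0.14  1.2   2.73]
    [-0.33  0.32  0.72  2.02 -0.76  0.61  0.98]
    [-0.53  0.07  0.84  2.12 -0.43  0.62  0.69]
    [-1.08  0.33  0.62  1.87 -0.23  1.01  0.24]
    [-0.42  0.17  0.71  2.29 -0.75  0.42  0.99]
    [ 0.17  0.36  0.12  2.25 -1.02  0.25  1.34]
2.8 0.2 6
    [-0.11  0.43  0.28  1.69 -0.13  1.05  2.73]
    [-0.26  0.3   0.63  2.02 -0.71  0.59  0.94]
    [-0.44  0.07  0.73  2.12 -0.41  0.61  0.67]
    [-0.99  0.32  0.51  1.87 -0.18  1.    0.2 ]
    [-0.35  0.16  0.63  2.28 -0.71  0.42  0.95]
    [ 0.17  0.36  0.12  2.25 -1.02  0.25  1.33]
```

servo_tool(
  targets=[
    [3.5,-0.8,-1,0,0,0],
    [3.5,-0.8,-1,0,0,0],
    [3.5,-0.8,-1,0,0,0],
    [3.5,-0.8,-1,0,0,0],
    [3.5,-0.8,-1,0,0,0],
    [3.5,-0.8,-1,0,0,0],
    [3.5,-0.8,-1,0,0,0],
    [3.5,-0.8,-1,0,0,0],
  ],
)

```text
t: 4.8
tcp_pos: [0.4705, 0.1686, 0.2792]
orientation: [1.88, 2.023, 0.472]
contact_force: [1.1, 0.2, 0.7]
opening: 1.0
```

servo_tool(
  targets=[
    [3.5,-0.8,-1,0,0,0],
    [3.5,-0.8,-1,0,0,0],
    [3.5,-0.8,-1,0,0,0],
    [3.5,-0.8,-1,0,0,0],
    [3.5,-0.8,-1,0,0,0],
    [3.5,-0.8,-1,0,0,0],
    [3.5,-0.8,-1,0,0,0],
    [3.5,-0.8,-1,0,0,0],
    [0,0,0,0,0,0],
  ],
)

```text
t: 5.7
tcp_pos: [0.3561, 0.446, 0.315]
orientation: [1.874, 2.029, 0.475]
contact_force: [0.4, -0.6, -0.9]
opening: 0.999
```

Run:
```python
from k import *
from bench import arm
from plan import down
go(arm,[.68*np.cos(.6),.68*np.sin(.6),.35],down(.6))
```

```text
t 5.7 rot(toolframe) [ 0.4446 -0.2318  1.029 ] | 1.145 shift cm after rot [13.426 16.705 -3.499] before [-7.78  19.288  6.245] tcp [0.3561 0.446  0.315 ] F [ 0.4 -0.6 -0.9] open 0.999
 tcp in rest [-21.4 583.4 335.7] q [-1.66  0.06  0.4   1.99  0.52  1.    0.13]
```

servo_tool(
  targets=[
    [0,0,0,0.0494,-0.0258,0.1143],
    [0,0,0,0.0494,-0.0258,0.1143],
    [0,0,0,0.0494,-0.0258,0.1143],
    [0,0,0,0.0494,-0.0258,0.1143],
    [0,0,0,0.0494,-0.0258,0.1143],
    [0,0,0,0.0494,-0.0258,0.1143],
    [0,0,0,0.0494,-0.0258,0.1143],
    [0,0,0,0.0494,-0.0258,0.1143],
    [0,0,0,0.0494,-0.0258,0.1143],
  ],
)

```text
t: 6.6
tcp_pos: [0.3587, 0.4413, 0.3149]
orientation: [-3.005, -0.913, 0.004]
contact_force: [-0.7, 0.5, 0.3]
opening: 1.002
```

servo_tool(
  targets=[
    [2.2,2.8,-0.6,0,0,0],
    [2.2,2.8,-0.6,0,0,0],
    [2.2,2.8,-0.6,0,0,0],
    [2.2,2.8,-0.6,0,0,0],
    [2.2,2.8,-0.6,0,0,0],
    [2.2,2.8,-0.6,0,0,0],
  ],
)

```text
t: 7.2
tcp_pos: [0.5634, 0.3754, 0.3508]
orientation: [3.003, 0.921, -0.002]
contact_force: [0.7, 0.7, 0.4]
opening: 0.999
```

Run:
```python
from k import *
from bench import arm
from plan import down
go(arm,[.68*np.cos(.6),.68*np.sin(.6),.35],down(.6))
go(arm,rest2w([135,-35,102.5]),PL)
s=arm.observe();Rc=R.from_rotvec(s['orientation']);Z=R.from_euler('z',-.07)
print('arc row',Rc.inv().apply(Z.apply(s['tcp_pos'])-s['tcp_pos'])*100,Rc.inv().apply([0,0,-.07]))
```

```text
t 7.2 rot(toolframe) [-0.0001  0.0015 -0.0052] | 0.005 shift cm after rot [ 0.306 -0.828  0.081] before [ 0.302 -0.829  0.08 ] tcp [0.5634 0.3754 0.3508] F [0.7 0.7 0.4] open 0.999
 tcp in rest [176.1 497.1 283.1] q [-1.13  0.41  0.64  1.47 -0.24  1.34  0.12]
t 7.2 rot(toolframe) [-0.1128  0.4279  0.51  ] | 0.675 shift cm after rot [-4.113 53.214 18.058] before [-22.942  48.162  18.134] tcp [0.5634 0.3754 0.3508] F [0.7 0.7 0.4] open 0.999
 tcp in rest [176.1 497.1 283.1] q [-1.13  0.41  0.64  1.47 -0.24  1.34  0.12]
arc row [-1.99207515e-01  4.73376958e+00 -1.41114654e-04] [1.03996625e-04 6.46312069e-06 6.99999224e-02]
```

servo_tool(
  targets=[
    [-0.2,4.7,0,0,0,0.07],
    [-0.2,4.7,0,0,0,0.07],
    [-0.2,4.7,0,0,0,0.07],
    [-0.2,4.7,0,0,0,0.07],
    [-0.2,4.7,0,0,0,0.07],
    [-0.2,4.7,0,0,0,0.07],
    [-0.2,4.7,0,0,0,0.07],
    [-0.2,4.7,0,0,0,0.07],
    [-0.2,4.7,0,0,0,0.07],
    [-0.2,4.7,0,0,0,0.07],
  ],
)

```text
t: 8.2
tcp_pos: [0.6702, -0.0739, 0.3505]
orientation: [3.137, -0.17, -0.002]
contact_force: [1.1, 0.1, 0.4]
opening: 1.003
```

servo_tool(
  targets=[
    [-0.2,4.7,0,0,0,0.07],
    [0,0,0,0,0,0],
  ],
)

```text
t: 8.4
tcp_pos: [0.6611, -0.1266, 0.3514]
orientation: [3.125, -0.294, -0.001]
contact_force: [-0.2, -0.4, 0.4]
opening: 0.997
```

Run:
```python
from k import *
from bench import arm
go(arm,rest2w([135,-35,102.5]),PL)
```

```text
t 8.4 rot(toolframe) [ 0.0602  0.4347 -0.2592] | 0.51 shift cm after rot [-9.491  2.411 15.616] before [-1.293  2.799 18.173] tcp [ 0.6611 -0.1266  0.3514] F [-0.2 -0.4  0.4] open 0.997
 tcp in rest [229.9 -10.9 258.7] q [-0.51  0.46  0.9   1.49 -0.36  1.36  0.22]
```

servo_tool(
  targets=[
    [0,0,0,0.012,0.087,-0.0518],
    [0,0,0,0.012,0.087,-0.0518],
    [0,0,0,0.012,0.087,-0.0518],
    [0,0,0,0.012,0.087,-0.0518],
    [0,0,0,0.012,0.087,-0.0518],
  ],
)

```text
t: 8.9
tcp_pos: [0.6633, -0.1183, 0.3509]
orientation: [-3.042, -0.137, -0.681]
contact_force: [0.7, -0.6, 0.5]
opening: 1.004
```

servo_tool(
  targets=[
    [-1.58,0.4,2.6,0,0,0],
    [-1.58,0.4,2.6,0,0,0],
    [-1.58,0.4,2.6,0,0,0],
    [-1.58,0.4,2.6,0,0,0],
    [-1.58,0.4,2.6,0,0,0],
    [-1.58,0.4,2.6,0,0,0],
    [0,0,0,0,0,0],
  ],
)

```text
t: 9.6
tcp_pos: [0.6432, -0.1441, 0.1656]
orientation: [-3.045, -0.132, -0.666]
contact_force: [-0.2, 0.1, 0.4]
opening: 0.999
```

Run:
```python
from k import *
from bench import arm
go(arm,rest2w([135,-35,102.5]),PL)
snap(arm,'top','top2');snap(arm,'scene','scene2')
crop('top2','t2',255,140,355,240,7);crop('scene2','s2',250,100,375,250,5)
```

```text
t 9.6 rot(toolframe) [-0.0073  0.0054  0.0083] | 0.012 shift cm after rot [ 0.105  0.81  -0.414] before [ 0.096  0.808 -0.421] tcp [ 0.6432 -0.1441  0.1656] F [-0.2  0.1  0.4] open 0.999
 tcp in rest [133.9 -26.9  98.4] q [-0.34  0.35  0.63  2.06 -0.76  0.49  0.94]
```

View pics/t2.png

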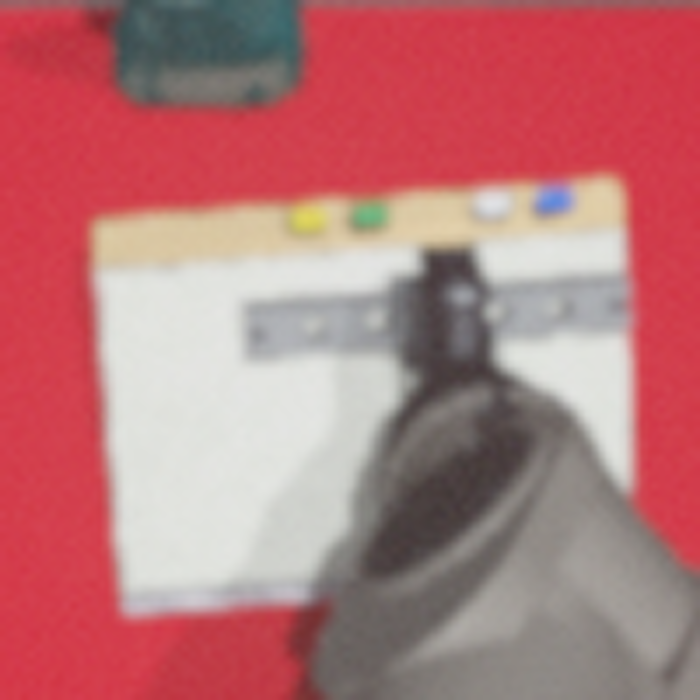

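View pics/s2.png

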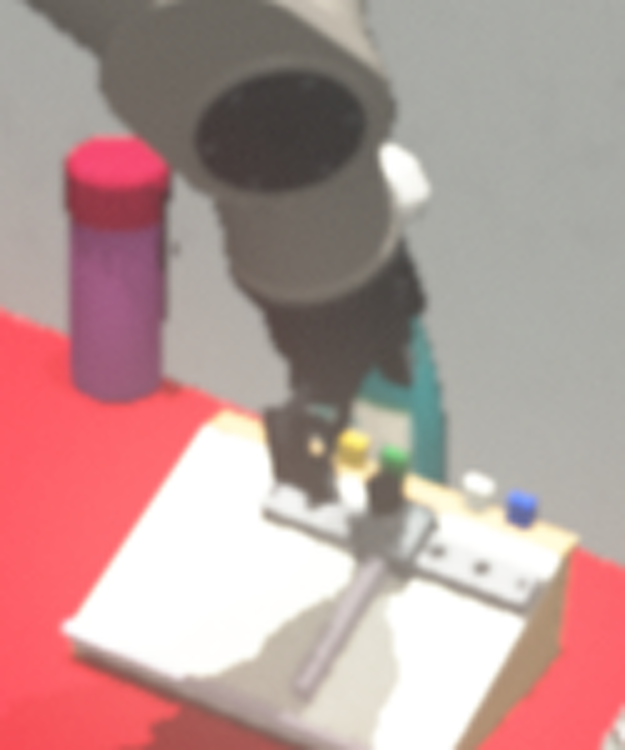

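servo_tool(
  targets=[
    [0.1,0.8,0,-0.0073,0.0054,0.0083],
    [0,0,1,0,0,0],
    [0,0,1,0,0,0],
    [0,0,1,0,0,0],
    [0,0,0,0,0,0],
  ],
)

```text
t: 10.2
tcp_pos: [0.6604, -0.1499, 0.1413]
orientation: [-3.047, -0.12, -0.683]
contact_force: [0.2, 0.5, 0.2]
opening: 1.0
```

Run:
```python
from k import *
from bench import arm
go(arm,rest2w([135,-35,43]),PL)
```

```text
t 10.2 rot(toolframe) [-0.0004 -0.0045  0.0021] | 0.005 shift cm after rot [-0.381  0.096  2.63 ] before [-0.393  0.096  2.628] tcp [ 0.6604 -0.1499  0.1413] F [0.2 0.5 0.2] open 1.0
 tcp in rest [138.8 -34.   69.3] q [-0.27  0.41  0.56  2.04 -0.85  0.45  1.01]
```

servo_tool(
  targets=[
    [-0.2,0.1,0.7,0,-0.0045,0.002],
    [-0.2,0,0.7,0,0,0],
    [0,0,0.6,0,0,0],
    [0,0,0.6,0,0,0],
    [0,0,0,0,0,0],
    [0,0,0,0,0,0],
  ],
)

```text
t: 10.8
tcp_pos: [0.6678, -0.1511, 0.1176]
orientation: [-3.048, -0.116, -0.678]
contact_force: [0.6, 0.0, 0.6]
opening: 1.001
```

Run:
```python
from k import *
from bench import arm
go(arm,rest2w([135,-35,43]),PL)
snap(arm,'scene','scene3')
crop('scene3','s3',290,160,370,220,9)
```

```text
t 10.8 rot(toolframe) [ 0.0002 -0.0016 -0.0006] | 0.002 shift cm after rot [-0.046 -0.078  0.174] before [-0.046 -0.078  0.174] tcp [ 0.6678 -0.1511  0.1176] F [0.6 0.  0.6] open 1.001
 tcp in rest [135.5 -35.8  44.7] q [-0.22  0.45  0.51  2.04 -0.9   0.42  1.06]
```

View pics/s3.png

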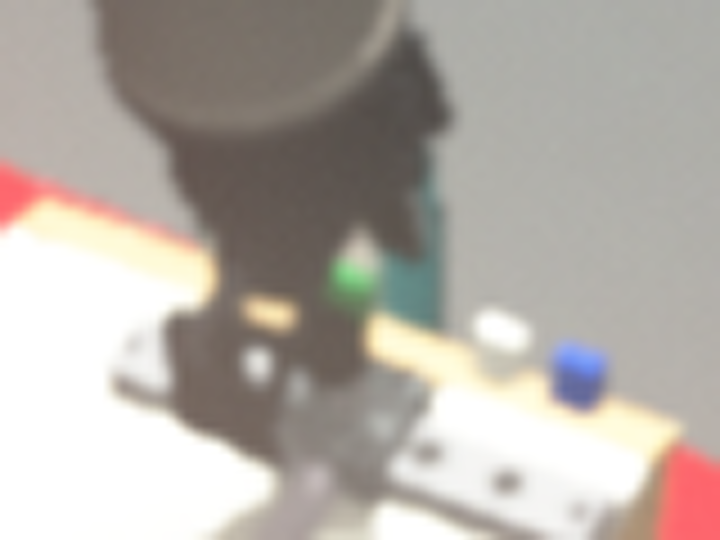

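servo_tool(
  targets=[
    [0,0,0.1,0,0,0],
    [0,0,0,0,0,0],
    [0,0,0,0,0,0],
    [0,0,0,0,0,0],
    [0,0,0,0,0,0],
    [0,0,0,0,0,0],
    [0,0,0,0,0,0],
    [0,0,0,0,0,0],
  ],
  hand=255,
  force=60,
)

```text
t: 11.65
tcp_pos: [0.6666, -0.1513, 0.1163]
orientation: [-3.048, -0.115, -0.675]
contact_force: [-16.0, -0.9, 8.8]
opening: 0.285
```

Run:
```python
from k import *
from bench import arm
go(arm,rest2w([135,-35,43]),PL)
```

```text
t 11.65 rot(toolframe) [-0.0003  0.0002 -0.0013] | 0.001 shift cm after rot [ 0.119 -0.089  0.105] before [ 0.119 -0.089  0.105] tcp [ 0.6666 -0.1513  0.1163] F [-16.   -0.9   8.8] open 0.285
 tcp in rest [133.8 -35.9  44. ] q [-0.22  0.45  0.51  2.04 -0.91  0.42  1.06]
```

servo_tool(
  targets=[
    [-0.15,0,0,0,0,0],
    [0,0,-0.4,0,0,0],
    [0,0,-0.4,0,0,0],
    [0,0,-0.4,0,0,0],
    [0,0,0,0,0,0],
    [0,0,0,0,0,0],
  ],
)

```text
t: 12.25
tcp_pos: [0.6615, -0.1512, 0.1268]
orientation: [-3.048, -0.116, -0.678]
contact_force: [0.3, -1.2, -10.8]
opening: 0.277
```

Run:
```python
from k import *
from bench import arm
go(arm,rest2w([135,-35,43]),PL)
print(Rr.inv().apply(arm.observe()['contact_force']))
```

```text
t 12.25 rot(toolframe) [-0.     -0.0012 -0.0002] | 0.001 shift cm after rot [ 0.138 -0.045  1.269] before [ 0.137 -0.045  1.269] tcp [ 0.6615 -0.1512  0.1268] F [  0.3  -1.2 -10.8] open 0.277
 tcp in rest [133.6 -35.4  55.7] q [-0.24  0.43  0.53  2.04 -0.88  0.43  1.04]
[-4.33831862 -1.17395072 -9.90867133]
```

servo_tool(
  targets=[
    [0,-0.5,0,0,0,0],
    [0,-0.5,0,0,0,0],
    [0,-0.5,0,0,0,0],
    [0,-0.5,0,0,0,0],
    [0,-0.5,0,0,0,0],
    [0,-0.5,0,0,0,0],
    [0,0,0,0,0,0],
    [0,0,0,0,0,0],
  ],
)

```text
t: 13.05
tcp_pos: [0.6593, -0.1207, 0.1268]
orientation: [-3.048, -0.117, -0.677]
contact_force: [-3.0, 1.7, -12.6]
opening: 0.279
```

Run:
```python
from k import *
from bench import arm
go(arm,rest2w([135,-5,43]),PL)
print(Rr.inv().apply(arm.observe()['contact_force']))
```

```text
t 13.05 rot(toolframe) [-0.0009 -0.0012  0.0002] | 0.001 shift cm after rot [0.121 0.015 1.266] before [0.12  0.016 1.266] tcp [ 0.6593 -0.1207  0.1268] F [ -3.    1.7 -12.6] open 0.279
 tcp in rest [133.8  -4.9  55.7] q [-0.31  0.41  0.55  2.07 -0.86  0.41  0.98]
[ -7.93344987   1.9545491  -10.19264097]
```

servo_tool(
  targets=[
    [-0.05,0.02,0.4,0,0,0],
    [0,0,0.4,0,0,0],
    [0,0,0.35,0,0,0],
    [0,0,0,0,0,0],
    [0,0,0,0,0,0],
  ],
)

```text
t: 13.55
tcp_pos: [0.6642, -0.122, 0.1164]
orientation: [-3.049, -0.115, -0.679]
contact_force: [-4.2, 0.1, -6.1]
opening: 0.275
```

Run:
```python
from k import *
from bench import arm
go(arm,rest2w([135,-5,43]),PL)
print(Rr.inv().apply(arm.observe()['contact_force']))
```

```text
t 13.55 rot(toolframe) [ 0.0007 -0.0022 -0.001 ] | 0.003 shift cm after rot [ 0.128 -0.148  0.126] before [ 0.127 -0.148  0.126] tcp [ 0.6642 -0.122   0.1164] F [-4.2  0.1 -6.1] open 0.275
 tcp in rest [133.7  -6.5  44.3] q [-0.29  0.43  0.52  2.06 -0.89  0.39  1.01]
[-6.35956171  0.45174961 -3.76277599]
```

servo_tool(
  targets=[
    [0,0,0,0,0,0],
    [0,0,0,0,0,0],
    [0,0,0,0,0,0],
    [0,0,0,0,0,0],
    [0,0,0,0,0,0],
    [0,0,0,0,0,0],
    [0,0,-2,0,0,0],
    [0,0,-2,0,0,0],
    [0,0,-2,0,0,0],
    [0,0,-2,0,0,0],
  ],
  hand=0,
)

```text
t: 14.55
tcp_pos: [0.6297, -0.124, 0.1894]
orientation: [-3.048, -0.116, -0.678]
contact_force: [-0.3, 0.3, 0.6]
opening: 0.997
```

servo_tool(
  targets=[
    [0,-3,-4,0,0,0],
    [0,-3,-4,0,0,0],
    [0,-3,-3,0,0,0],
    [0,-4,0,0,0,0],
    [0,-4,0,0,0,0],
    [0,-4,0,0,0,0],
    [0,-4,0,0,0,0],
  ],
)

```text
t: 15.25
tcp_pos: [0.5816, 0.0983, 0.2583]
orientation: [-3.047, -0.125, -0.679]
contact_force: [0.8, 0.1, -0.5]
opening: 0.997
```

Run:
```python
from k import *
from bench import arm
from plan import down
go(arm,[.51,.263,.15],down(.6))
snap(arm,'top','top4');snap(arm,'scene','scene4')
crop('top4','t4',260,155,355,235,8);crop('scene4','s4',255,170,375,260,6)
```

```text
t 15.25 rot(toolframe) [ 0.1144 -0.4285 -0.5096] | 0.676 shift cm after rot [  3.391 -17.633  10.835] before [ -9.836 -17.006   7.339] tcp [0.5816 0.0983 0.2583] F [ 0.8  0.1 -0.5] open 0.997
 tcp in rest [134.3 219.5 200.6] q [-1.14  0.03  0.84  2.14  0.14  0.56 -0.33]
```

View pics/t4.png

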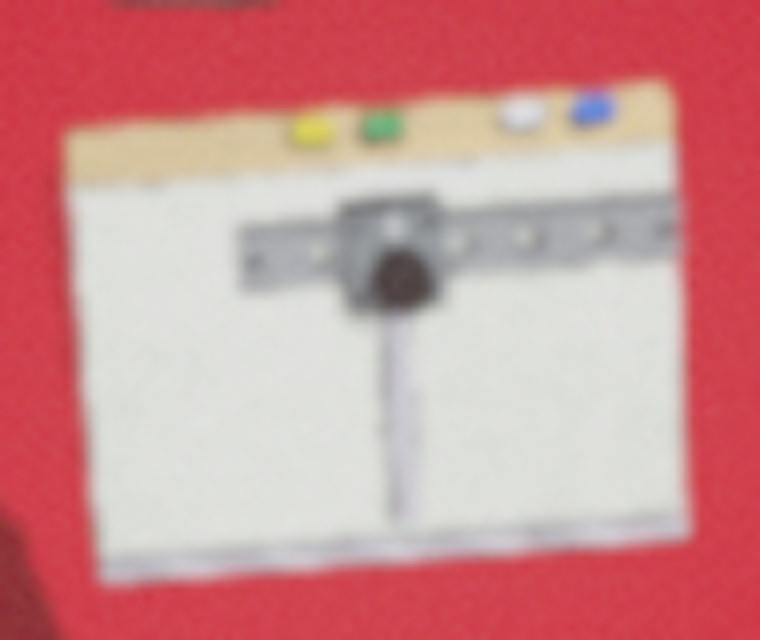

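View pics/s4.png

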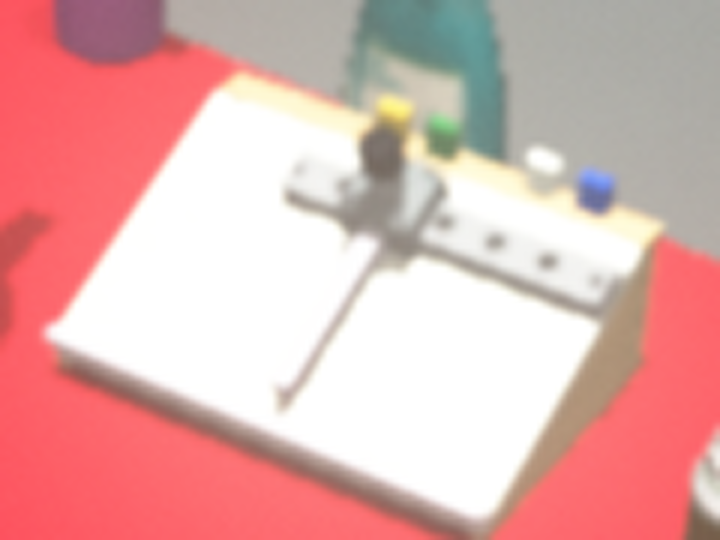

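Run:
```python
from k import *
for im,f,x0,y0 in(('T',8,260,155),('S',6,255,170)):
    g=lambda pt:(proj(cam[im],rest2w(pt))[0]-[x0,y0]+.5)*f-.5
    a=g([135,-35,64]);b=g([135,-5,64]);c=g([135,-5,73]); d=g([135,-4,64]);print(im,(b-a).round(1),(c-a).round(1),(d-b).round(1))
# matching of knob template
for im,tags,x0,y0,x1,y1 in(('T',('top0','top4'),312,182,325,194),('S',('scene0','scene4'),321,192,334,204)):
    A=cv2.imread(f'pics/{tags[0]}.png');B=cv2.imread(f'pics/{tags[1]}.png')
    F=8;A=cv2.resize(A,None,fx=F,fy=F,interpolation=cv2.INTER_CUBIC);B=cv2.resize(B,None,fx=F,fy=F,interpolation=cv2.INTER_CUBIC)
    t=A[y0*F:y1*F,x0*F:x1*F]; X=x0-25;Y=y0-20; r=cv2.matchTemplate(B[Y*F:(y1+15)*F,X*F:(x1+20)*F],t,cv2.TM_CCOEFF_NORMED)
    _,v,_,l=cv2.minMaxLoc(r); print(im,v,((l[0]/F+X-x0),(l[1]/F+Y-y0)), 'px')
```

```text
T [-71.5   5.6] [-69.5  11.5] [-2.4  0.2]
S [-51.4 -18.7] [-54.2 -28.7] [-1.7 -0.6]
T 0.9922503232955933 (-8.625, 0.75) px
S 0.9184208512306213 (-8.375, -2.625) px
```

servo_tool(
  targets=[
    [0,0,0,0.019,-0.0714,-0.085],
    [0,0,0,0.019,-0.0714,-0.085],
    [0,0,0,0.019,-0.0714,-0.085],
    [0,0,0,0.019,-0.0714,-0.085],
    [0,0,0,0.019,-0.0714,-0.085],
    [0,0,0,0.019,-0.0714,-0.085],
  ],
)

```text
t: 15.95
tcp_pos: [0.5821, 0.0957, 0.258]
orientation: [3.003, 0.919, 0.004]
contact_force: [0.3, 0.2, 0.5]
opening: 0.998
```

servo_tool(
  targets=[
    [0.85,-4.4,2.5,0,0,0],
    [0.85,-4.4,2.5,0,0,0],
    [0.85,-4.4,2.5,0,0,0],
    [0.85,-4.4,2.5,0,0,0],
    [0,0,0,0,0,0],
  ],
)

```text
t: 16.45
tcp_pos: [0.5105, 0.2621, 0.1566]
orientation: [3.0, 0.926, 0.001]
contact_force: [0.8, -0.5, 0.8]
opening: 1.001
```

Run:
```python
from k import *
from bench import arm
from plan import down
go(arm,[.51,.263,.008],down(.592))
```

```text
t 16.45 rot(toolframe) [ 0.0024 -0.0002  0.0066] | 0.007 shift cm after rot [ 1.0000e-02 -1.0400e-01  1.4864e+01] before [ 8.0000e-03 -1.4000e-01  1.4864e+01] tcp [0.5105 0.2621 0.1566] F [ 0.8 -0.5  0.8] open 1.001
 tcp in rest [ 38.4 388.2 133.1] q [-1.1   0.4   0.65  1.94 -0.3   0.9   0.3 ]
```

servo_tool(
  targets=[
    [0,-0.1,3,0.002,0,0.0066],
    [0,0,3,0,0,0],
    [0,0,3,0,0,0],
    [0,0,0,0,0,0],
  ],
)

```text
t: 16.85
tcp_pos: [0.5127, 0.2565, 0.067]
orientation: [3.006, 0.904, 0.0]
contact_force: [0.2, -0.7, 1.0]
opening: 0.995
```

Run:
```python
from k import *
from bench import arm
from plan import down
go(arm,[.51,.263,.008],down(.592))
snap(arm,'top','top5');snap(arm,'scene','scene5')
crop('top5','t5',165,200,235,270,8);crop('scene5','s5',160,160,240,230,9)
a=cv2.imread('pics/t5.png');b=cv2.imread('pics/s5.png');b=cv2.resize(b,None,fx=560/630,fy=560/630);b=b[:,:]
cv2.imwrite('pics/c5.png',cv2.resize(np.hstack([a,b]),None,fx=.66,fy=.66))
```

```text
t 16.85 rot(toolframe) [ 0.0022  0.0005 -0.0077] | 0.008 shift cm after rot [ 0.135 -0.69   5.902] before [ 0.132 -0.705  5.901] tcp [0.5127 0.2565 0.067 ] F [ 0.2 -0.7  1. ] open 0.995
 tcp in rest [  2.2 382.5  51.1] q [-1.02  0.53  0.57  1.99 -0.41  0.73  0.38]
```

View pics/c5.png

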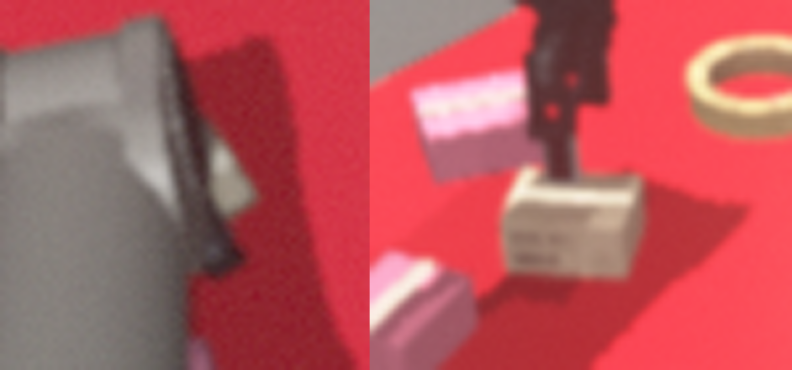

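servo_tool(
  targets=[
    [0.13,-0.7,0,0.002,0,-0.0077],
    [0,0,0,0,0,0],
    [0,0,1.2,0,0,0],
    [0,0,1.2,0,0,0],
    [0,0,0,0,0,0],
  ],
)

```text
t: 17.45
tcp_pos: [0.5107, 0.2639, 0.0441]
orientation: [-3.004, -0.916, -0.003]
contact_force: [-1.5, 0.3, -0.4]
opening: 1.005
```

Run:
```python
from k import *
from bench import arm
from plan import down
go(arm,[.51,.263,.008],down(.592))
```

```text
t 17.45 rot(toolframe) [-0.     -0.0021  0.0002] | 0.002 shift cm after rot [-0.11   0.031  3.608] before [-0.118  0.031  3.608] tcp [0.5107 0.2639 0.0441] F [-1.5  0.3 -0.4] open 1.005
 tcp in rest [ -8.8 390.   30.9] q [-1.    0.56  0.54  2.   -0.44  0.69  0.4 ]
```

servo_tool(
  targets=[
    [-0.1,0,1.2,0,0,0],
    [0,0,1.2,0,0,0],
    [0,0,1.2,0,0,0],
    [0,0,0,0,0,0],
    [0,0,0,0,0,0],
  ],
)

```text
t: 17.95
tcp_pos: [0.5109, 0.2636, 0.0095]
orientation: [-3.004, -0.916, -0.006]
contact_force: [0.2, -0.8, 0.4]
opening: 0.999
```

Run:
```python
from k import *
from bench import arm
from plan import down
go(arm,[.51,.263,.008],down(.592))
```

```text
t 17.95 rot(toolframe) [ 0.     -0.0037 -0.0004] | 0.004 shift cm after rot [-0.11  -0.003  0.146] before [-0.11  -0.003  0.146] tcp [0.5109 0.2636 0.0095] F [ 0.2 -0.8  0.4] open 0.999
 tcp in rest [-23.3 389.7  -0.6] q [-0.97  0.61  0.49  2.01 -0.48  0.63  0.44]
```

servo_tool(
  targets=[
    [0,0,0,0,0,0],
    [0,0,0,0,0,0],
    [0,0,0,0,0,0],
    [0,0,0,0,0,0],
    [0,0,0,0,0,0],
  ],
  hand=255,
  force=35,
)

```text
t: 18.45
tcp_pos: [0.5113, 0.2641, 0.0104]
orientation: [-3.003, -0.916, -0.008]
contact_force: [0.1, -0.4, 6.3]
opening: 0.731
```

servo_tool(
  targets=[
    [0,0,-1,0,0,0],
    [0,0,-2,0,0,0],
    [0,0,-3,0,0,0],
    [0,0,-3,0,0,0],
    [0,0,-3,0,0,0],
    [0,0,-3,0,0,0],
    [0,0,-3,0,0,0],
    [0,0,0,0,0,0],
  ],
)

```text
t: 19.25
tcp_pos: [0.5119, 0.264, 0.194]
orientation: [-3.001, -0.915, -0.015]
contact_force: [-0.3, 0.0, -2.2]
opening: 0.733
```

Run:
```python
from k import *
from bench import arm
go(arm,rest2w([32,60,120]),PL)
snap(arm,'top','top6');snap(arm,'scene','scene6')
crop('top6','t6',150,180,280,290,5);crop('scene6','s6',150,100,290,230,4)
a=cv2.imread('pics/t6.png');b=cv2.imread('pics/s6.png');b=cv2.resize(b,(592,550))
cv2.imwrite('pics/c6.png',cv2.resize(np.hstack([a,b]),None,fx=.64,fy=.64))
```

```text
t 19.25 rot(toolframe) [-0.1159  0.417   0.5059] | 0.666 shift cm after rot [-2.359 33.004  4.628] before [-16.469  28.638   4.993] tcp [0.5119 0.264  0.194 ] F [-0.3  0.  -2.2] open 0.733
 tcp in rest [ 55.6 390.  166.3] q [-1.13  0.35  0.68  1.91 -0.27  0.96  0.27]
```

View pics/c6.png

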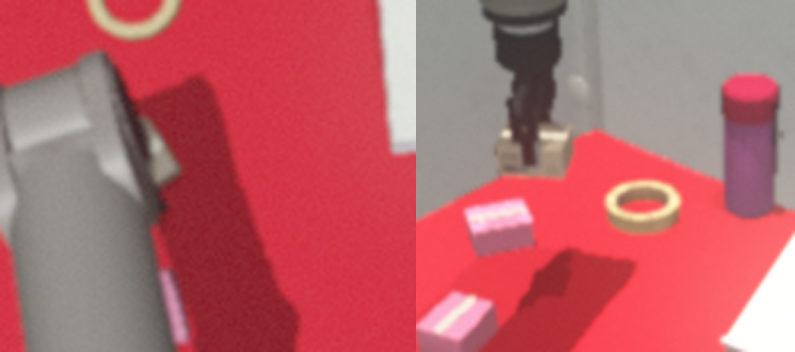

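servo_tool(
  targets=[
    [0,0,0,-0.0193,0.0695,0.0843],
    [0,0,0,-0.0193,0.0695,0.0843],
    [0,0,0,-0.0193,0.0695,0.0843],
    [0,0,0,-0.0193,0.0695,0.0843],
    [0,0,0,-0.0193,0.0695,0.0843],
    [0,0,0,-0.0193,0.0695,0.0843],
  ],
)

```text
t: 19.95
tcp_pos: [0.5096, 0.2627, 0.1891]
orientation: [-3.053, -0.113, -0.672]
contact_force: [0.3, 0.4, -2.1]
opening: 0.738
```

servo_tool(
  targets=[
    [-0.2,3.3,0.4,0,0,0],
    [-0.2,3.3,0.4,0,0,0],
    [-0.2,3.3,0.4,0,0,0],
    [-0.2,3.3,0.4,0,0,0],
    [-0.2,3.3,0.4,0,0,0],
    [-0.2,3.3,0.4,0,0,0],
    [-0.2,3.3,0.4,0,0,0],
    [-0.2,3.3,0.4,0,0,0],
    [-0.2,3.3,0.4,0,0,0],
    [-0.2,3.3,0.4,0,0,0],
  ],
)

```text
t: 20.95
tcp_pos: [0.5319, -0.0419, 0.1483]
orientation: [-3.055, -0.12, -0.665]
contact_force: [0.3, -0.1, -1.9]
opening: 0.73
```

Run:
```python
from k import *
from bench import arm
go(arm,rest2w([34,55,70]),PL)
```

```text
t 20.95 rot(toolframe) [0.0031 0.008  0.0025] | 0.009 shift cm after rot [0.086 2.852 5.634] before [0.124 2.834 5.643] tcp [ 0.5319 -0.0419  0.1483] F [ 0.3 -0.1 -1.9] open 0.73
 tcp in rest [ 33.1  83.5 126.3] q [-0.67  0.14  0.7   2.34 -0.44  0.29  0.48]
```

servo_tool(
  targets=[
    [0.04,1,1,0.003,0.008,0.0025],
    [0.04,1,1,0,0,0],
    [0,0.8,1,0,0,0],
    [0,0,1,0,0,0],
    [0,0,0,0,0,0],
  ],
)

```text
t: 21.45
tcp_pos: [0.5513, -0.068, 0.1116]
orientation: [-3.05, -0.115, -0.673]
contact_force: [-1.1, -0.1, -2.3]
opening: 0.732
```

Run:
```python
from k import *
from bench import arm
go(arm,rest2w([34,55,50]),PL)
```

```text
t 21.45 rot(toolframe) [ 0.0005  0.0018 -0.0012] | 0.002 shift cm after rot [0.059 0.099 3.566] before [0.066 0.098 3.566] tcp [ 0.5513 -0.068   0.1116] F [-1.1 -0.1 -2.3] open 0.732
 tcp in rest [33.4 56.  85.7] q [-0.35  0.25  0.43  2.32 -0.77  0.23  0.85]
```

servo_tool(
  targets=[
    [0.06,0.1,1,0,0.0018,0],
    [0,0,1,0,0,0],
    [0,0,1,0,0,0],
    [0,0,1,0,0,0],
    [0,0,0,0,0,0],
  ],
)

```text
t: 21.95
tcp_pos: [0.5694, -0.0669, 0.077]
orientation: [-3.049, -0.121, -0.676]
contact_force: [0.2, 0.2, -2.2]
opening: 0.733
```

Run:
```python
from k import *
from bench import arm
go(arm,rest2w([34,50,30]),PL)
snap(arm,'top','top7');snap(arm,'scene','scene7')
crop('top7','t7',260,155,355,240,7);crop('scene7','s7',250,150,375,260,6)
```

```text
t 21.95 rot(toolframe) [-0.0004 -0.      0.0028] | 0.003 shift cm after rot [-0.12   0.567  1.665] before [-0.121  0.567  1.665] tcp [ 0.5694 -0.0669  0.077 ] F [ 0.2  0.2 -2.2] open 0.733
 tcp in rest [35.2 55.7 46.6] q [-0.21  0.34  0.28  2.29 -1.02  0.16  1.1 ]
```

View pics/s7.png

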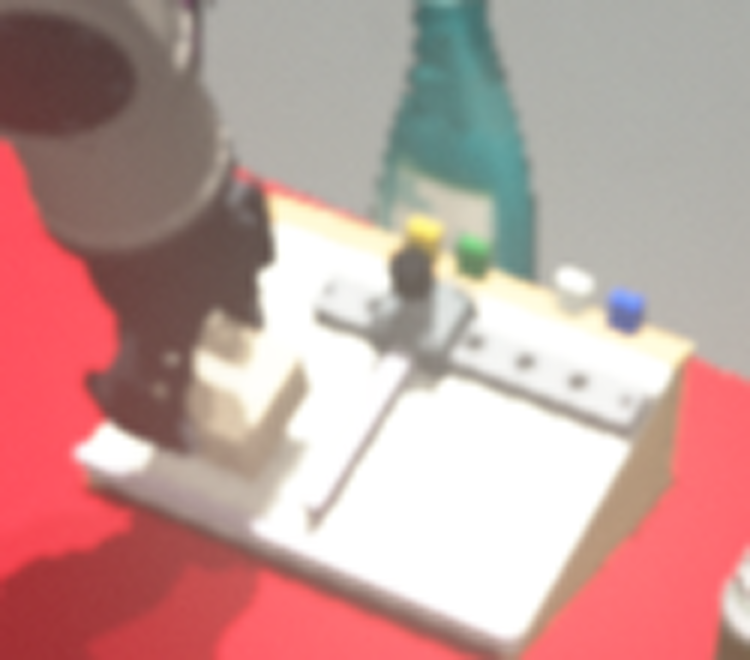

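```bash
cat > kin2.py <<'E'
import kin
from kin import *
D2=[([-1.66,.06,.4,1.99,.52,1.,.13],[.3561,.446,.315],[1.874,2.029,.475]),
([-1.13,.41,.64,1.47,-.24,1.34,.12],[.5634,.3754,.3508],[3.003,.921,-.002]),
([-.51,.46,.9,1.49,-.36,1.36,.22],[.6611,-.1266,.3514],[3.125,-.294,-.001]),
([-.34,.35,.63,2.06,-.76,.49,.94],[.6432,-.1441,.1656],[-3.045,-.132,-.666]),
([-.22,.45,.51,2.04,-.9,.42,1.06],[.6678,-.1511,.1176],[-3.048,-.116,-.678]),
([-.31,.41,.55,2.07,-.86,.41,.98],[.6593,-.1207,.1268],[-3.048,-.117,-.677]),
([-1.14,.03,.84,2.14,.14,.56,-.33],[.5816,.0983,.2583],[-3.047,-.125,-.679]),
([-1.1,.4,.65,1.94,-.3,.9,.3],[.5105,.2621,.1566],[3.0,.926,.001]),
([-.97,.61,.49,2.01,-.48,.63,.44],[.5109,.2636,.0095],[-3.004,-.916,-.006]),
([-1.13,.35,.68,1.91,-.27,.96,.27],[.5119,.264,.194],[-3.001,-.915,-.015]),
([-.67,.14,.7,2.34,-.44,.29,.48],[.5319,-.0419,.1483],[-3.055,-.12,-.665]),
([-.35,.25,.43,2.32,-.77,.23,.85],[.5513,-.068,.1116],[-3.05,-.115,-.673]),
([-.21,.34,.28,2.29,-1.02,.16,1.1],[.5694,-.0669,.077],[-3.049,-.121,-.676])]
DD=D+D2
# general: each joint has offset vector (xyz) and zero offsets
AX='zyzyzyz'; SG=[-1,1,-1,1,-1,1,-1]
def fk2(q,v):
    v=np.asarray(v); off=v[:21].reshape(7,3); z=v[21:28]; b=v[28:31]; f=v[31]
    T=R.from_rotvec(b); P=np.zeros(3)
    for i in range(7):
        T=T*R.from_euler(AX[i],SG[i]*q[i]+z[i]); P=P+T.apply(off[i])
    return P,T*R.from_euler('z',f)
def res2(v):
    out=[]
    for q,t,o in DD:
        P,T=fk2(q,v); out+=list((P-t)*300); out+=list((T.inv()*R.from_rotvec(o)).as_rotvec()*150)
    reg=np.r_[(v-v0)[:21]*20,(v-v0)[21:28]*30,(v-v0)[28:31]*100,(v-v0)[31]*10]
    return np.r_[out,reg]
v0=np.zeros(32)
K=np.load('kin.npz')['p']
v0[2]=K[1]; v0[8]=K[2]; v0[14]=K[3]; v0[20]=K[4]; v0[31]=np.pi
if __name__=='__main__':
    f=least_squares(res2,v0); r=f.fun[:6*len(DD)].reshape(-1,6)
    print(np.abs(r[:,:3]/.3).max(1).round(1),np.abs(r[:,3:]/150).max(1).round(3)); print(f.x.round(3))
    np.save('kin2.npy',f.x)
E
python3 kin2.py
```

```text
[0.7 1.2 0.9 2.5 2.7 1.6 2.  2.9 3.4 2.4 2.3 1.3 4.4 1.1 2.  4.  4.1] [0.003 0.003 0.005 0.004 0.008 0.005 0.007 0.008 0.006 0.003 0.007 0.001
 0.007 0.003 0.004 0.008 0.004]
[-1.000e-03 -1.400e-02  2.830e-01  3.000e-03 -1.400e-02  3.300e-02
 -8.000e-03 -1.900e-02  5.220e-01 -4.000e-03 -1.900e-02 -4.700e-02
  2.000e-03 -1.000e-03  5.390e-01 -5.000e-03 -1.000e-03  1.600e-02
  1.000e-03  1.000e-03  3.270e-01  3.000e-03  2.000e-03 -0.000e+00
 -5.000e-03  2.000e-03  2.000e-03  0.000e+00 -1.000e-03  2.000e-03
  0.000e+00  3.145e+00]
```

```bash
cat > feas.py <<'E'
from kin2 import *
from k import PL,rest2w,M,toolR
v=np.load('kin2.npy')
lo=np.array([-2.85,-.5,-1.23,.21,-1.02,.16,-2.73]);hi=np.array([2.85,2.14,1.37,2.46,4.16,2.05,2.73])
qn=np.array([-.21,.34,.28,2.29,-1.01,.17,1.1])
def solve(P,T,q1,seed):
    def f(q):
        A,B=fk2(q,v); return np.r_[(A-P)*100,(B.inv()*T).as_rotvec()*100,(q[0]-q1)*5]
    return least_squares(f,seed,bounds=(lo-1e-9,hi+1e-9))
if __name__=='__main__':
  for tgt in([34,50,46],[34,44,12]):
    print(tgt)
    seed=qn
    for q1 in np.arange(-.3,1.3,.15):
        s=solve(rest2w(tgt),PL,q1,np.clip(seed,lo+1e-3,hi-1e-3)); seed=s.x; A,B=fk2(s.x,v)
        print(round(q1,2),s.x.round(2),'err mm',(np.linalg.norm(A-rest2w(tgt))*1000).round(1),'rad',np.linalg.norm((B.inv()*PL).as_rotvec()).round(3))
E
python3 feas.py
```

```text
[34, 50, 46]
-0.3 [-0.22  0.34  0.3   2.29 -1.02  0.17  1.1 ] err mm 2.0 rad 0.001
-0.15 [-0.18  0.34  0.26  2.29 -1.    0.16  1.09] err mm 0.5 rad 0.0
0.0 [-0.15  0.33  0.23  2.29 -0.95  0.16  1.04] err mm 2.7 rad 0.002
0.15 [-0.12  0.33  0.2   2.28 -0.87  0.16  0.98] err mm 5.4 rad 0.004
0.3 [-0.07  0.32  0.14  2.28 -0.72  0.16  0.83] err mm 9.7 rad 0.007
0.45 [ 0.46  0.36 -0.48  2.27  0.77  0.16 -0.62] err mm 0.2 rad 0.0
0.6 [ 0.6   0.39 -0.64  2.26  0.97  0.21 -0.79] err mm 0.0 rad 0.0
0.75 [ 0.75  0.44 -0.82  2.25  1.11  0.29 -0.91] err mm 0.0 rad 0.0
0.9 [ 0.9   0.51 -1.01  2.24  1.23  0.4  -0.99] err mm 0.0 rad 0.0
1.05 [ 1.05  0.64 -1.23  2.24  1.34  0.56 -1.04] err mm 0.0 rad 0.0
1.2 [ 1.05  0.64 -1.23  2.24  1.34  0.56 -1.04] err mm 0.9 rad 0.0
[34, 44, 12]
-0.3 [-0.13  0.39  0.22  2.25 -1.02  0.16  1.12] err mm 16.2 rad 0.01
-0.15 [-0.12  0.39  0.21  2.25 -1.02  0.16  1.12] err mm 16.0 rad 0.01
0.0 [-0.11  0.4   0.2   2.25 -1.02  0.16  1.13] err mm 15.9 rad 0.01
0.15 [-0.1   0.4   0.2   2.24 -1.02  0.16  1.13] err mm 16.0 rad 0.011
0.3 [-0.09  0.4   0.19  2.24 -1.02  0.16  1.13] err mm 16.3 rad 0.011
0.45 [-0.08  0.4   0.18  2.24 -1.02  0.16  1.14] err mm 16.7 rad 0.012
0.6 [-0.07  0.4   0.17  2.24 -1.02  0.16  1.14] err mm 17.2 rad 0.012
0.75 [-0.06  0.4   0.16  2.24 -1.02  0.16  1.15] err mm 17.8 rad 0.013
0.9 [-0.05  0.4   0.16  2.24 -1.02  0.16  1.15] err mm 18.6 rad 0.014
1.05 [-0.04  0.4   0.15  2.24 -1.02  0.16  1.16] err mm 19.4 rad 0.015
1.2 [-0.02  0.4   0.14  2.24 -1.02  0.16  1.16] err mm 20.3 rad 0.015
```

```bash
cat > sim2.py <<'E'
from feas import *
import io,contextlib
PLf=toolR(-M[:,0],-M[:,2])
def J(q):
    P0,T0=fk2(q,v);j=np.zeros((6,7))
    for i in range(7):
        d=q.copy();d[i]+=1e-6;P,T=fk2(d,v); j[:3,i]=(P-P0)/1e-6; j[3:,i]=(T*T0.inv()).as_rotvec()/1e-6
    return j,P0,T0
def step(q,P,T):
    # DLS with active-set limits
    free=np.ones(7,bool); 
    for _ in range(6):
        j,P0,T0=J(q); e=np.r_[P-P0,(T*T0.inv()).as_rotvec()]
        jf=j[:,free]; dq=np.zeros(7); dq[free]=jf.T@np.linalg.solve(jf@jf.T+1e-5*np.eye(6),e)
        qn=np.clip(q+dq,lo,hi); viol=(q+dq<lo-1e-9)|(q+dq>hi+1e-9); free&=~viol; q=qn
    _,P0,T0=J(q); return q,np.linalg.norm(P-P0)
def mv(q,rows):
    w=0
    for r in rows:
        P,T=fk2(q,v); P=P+T.apply(np.array(r[:3])/100); T=T*R.from_rotvec(r[3:]); q,e=step(q,P,T); w=max(w,e)
    return q,w
def ln(q,P,T,n):
    P0,T0=fk2(q,v); rv=(T0.inv()*T).as_rotvec();w=0
    for i in range(1,n+1): q,e=step(q,P0+(P-P0)*i/n,T0*R.from_rotvec(rv*i/n)); w=max(w,e)
    return q,w
if __name__=='__main__':
  from plan import down
  q=qn.copy()
  for (x,y,z) in ((.55,-.02,.22),(.55,-.02,.3),(.60,-.02,.3),(.65,-.02,.3),(.6,-.1,.25),(.65,.0,.22)):
    a,w1=ln(q,np.array([.545,-.04,.15]),PL,10)
    a,w1=ln(a,np.array([x,y,z]),down(.077),12)
    # yaw + by pi about world z : tool rot -z
    b,w2=mv(a,[[0,0,0,0,0,-.12]]*26)
    c,w3=ln(b,rest2w([34,55,100]),PLf,16); d,w4=ln(c,rest2w([34,44,12]),PLf,16)
    print((x,y,z),[round(w*1000,1) for w in(w1,w2,w3,w4)]); [print('   ',t.round(2)) for t in(a,b,c,d)]
E
python3 sim2.py
```

```text
(0.55, -0.02, 0.22) [np.float64(0.0), np.float64(0.0), np.float64(0.0), np.float64(0.0)]
    [-0.84  0.35  0.96  1.93 -0.33  1.03  0.34]
    [ 0.79  0.42 -1.11  1.86  0.42  1.12  2.73]
    [ 0.89  0.32 -0.96  2.27  0.77  0.32  2.54]
    [ 0.53  0.46 -0.56  2.25  1.26  0.18  2.08]
(0.55, -0.02, 0.3) [np.float64(0.0), np.float64(11.5), np.float64(5.7), np.float64(0.0)]
    [-0.93  0.26  1.04  1.84 -0.24  1.18  0.26]
    [ 0.86  0.4  -1.23  1.75  0.4   1.28  2.73]
    [ 0.93  0.34 -1.01  2.27  0.82  0.34  2.5 ]
    [ 0.6   0.48 -0.65  2.24  1.3   0.23  2.05]
(0.6, -0.02, 0.3) [np.float64(0.0), np.float64(0.0), np.float64(0.0), np.float64(0.0)]
    [-0.81  0.37  0.98  1.73 -0.32  1.22  0.33]
    [ 0.78  0.47 -1.18  1.65  0.45  1.32  2.73]
    [ 0.95  0.35 -1.03  2.27  0.84  0.35  2.48]
    [ 0.64  0.49 -0.69  2.24  1.32  0.25  2.04]
(0.65, -0.02, 0.3) [np.float64(0.0), np.float64(0.0), np.float64(0.0), np.float64(0.0)]
    [-0.71  0.46  0.92  1.62 -0.39  1.26  0.36]
    [ 0.68  0.54 -1.11  1.54  0.49  1.37  2.73]
    [ 0.93  0.34 -1.01  2.27  0.82  0.34  2.5 ]
    [ 0.6   0.48 -0.65  2.24  1.3   0.23  2.05]
(0.6, -0.1, 0.25) [np.float64(0.0), np.float64(16.7), np.float64(0.0), np.float64(0.0)]
    [-0.63  0.43  0.93  1.77 -0.37  1.13  0.5 ]
    [ 0.89  0.59 -1.23  1.7   0.59  1.28  2.73]
    [ 1.    0.37 -1.1   2.26  0.9   0.38  2.43]
    [ 0.72  0.52 -0.79  2.24  1.35  0.3   2.03]
(0.65, 0.0, 0.22) [np.float64(0.0), np.float64(0.0), np.float64(0.0), np.float64(0.0)]
    [-0.7   0.53  0.87  1.71 -0.44  1.11  0.37]
    [ 0.54  0.53 -0.9   1.64  0.45  1.19  2.73]
    [ 0.8   0.29 -0.85  2.27  0.67  0.29  2.63]
    [ 0.49  0.45 -0.51  2.25  1.22  0.16  2.1 ]
```

servo_tool(
  targets=[
    [0,0,-1.5,0,0,0],
    [0,0,-2.5,0,0,0],
    [0,0,-2.5,0,0,0],
    [0,0,-2.5,0,0,0],
    [0,0,0,0,0,0],
  ],
)

```text
t: 22.55
tcp_pos: [0.5328, -0.0685, 0.1606]
orientation: [-3.044, -0.117, -0.684]
contact_force: [-0.7, 1.0, -1.6]
opening: 0.73
```

Run:
```python
from k import *
from bench import arm
from plan import down
go(arm,[.6,-.02,.3],down(.077))
```

```text
t 22.55 rot(toolframe) [-3.100e-03 -4.423e-01 -4.000e-04] | 0.442 shift cm after rot [  7.072  -4.319 -13.936] before [12.351 -4.359 -9.555] tcp [ 0.5328 -0.0685  0.1606] F [-0.7  1.  -1.6] open 0.73
 tcp in rest [ 37.4  56.9 138. ] q [-0.69  0.13  0.8   2.33 -0.54  0.32  0.64]
```

servo_tool(
  targets=[
    [2.4,-0.9,-1.9,0,0,0],
    [2.4,-0.9,-1.9,0,0,0],
    [2.5,-0.9,-1.9,0,0,0],
    [2.5,-0.9,-1.9,0,0,0],
    [2.5,-0.8,-1.9,0,0,0],
    [0,0,0,0,-0.0885,0],
    [0,0,0,0,-0.0885,0],
    [0,0,0,0,-0.0885,0],
    [0,0,0,0,-0.0885,0],
    [0,0,0,0,-0.0885,0],
  ],
)

```text
t: 23.55
tcp_pos: [0.6002, -0.0194, 0.2951]
orientation: [-3.135, -0.122, 0.011]
contact_force: [0.7, -0.1, -1.7]
opening: 0.728
```

servo_tool(
  targets=[
    [0,0,0,0,0,-0.12],
    [0,0,0,0,0,-0.12],
    [0,0,0,0,0,-0.12],
    [0,0,0,0,0,-0.12],
    [0,0,0,0,0,-0.12],
    [0,0,0,0,0,-0.12],
    [0,0,0,0,0,-0.12],
    [0,0,0,0,0,-0.12],
    [0,0,0,0,0,-0.12],
    [0,0,0,0,0,-0.12],
  ],
)

```text
t: 24.55
tcp_pos: [0.5999, -0.0196, 0.2952]
orientation: [-2.514, -1.876, 0.001]
contact_force: [-0.2, -1.4, -1.7]
opening: 0.728
```

Run:
```python
from k import *
from bench import arm
from plan import down
go(arm,[.6,-.02,.3],down(.077+3.12))
```

```text
t 24.55 rot(toolframe) [-6.0000e-04 -6.3000e-03 -1.9149e+00] | 1.915 shift cm after rot [-0.008 -0.037 -0.484] before [-0.031  0.018 -0.484] tcp [ 0.5999 -0.0196  0.2952] F [-0.2 -1.4 -1.7] open 0.728
 tcp in rest [158.2 100.5 230. ] q [-0.61  0.3   0.68  1.73 -0.2   1.19  1.41]
```

servo_tool(
  targets=[
    [0,0,0,0,0,-0.12],
    [0,0,0,0,0,-0.12],
    [0,0,0,0,0,-0.12],
    [0,0,0,0,0,-0.12],
    [0,0,0,0,0,-0.12],
    [0,0,0,0,0,-0.12],
    [0,0,0,0,0,-0.12],
    [0,0,0,0,0,-0.12],
    [0,0,0,0,0,-0.12],
    [0,0,0,0,0,-0.12],
  ],
)

```text
t: 25.55
tcp_pos: [0.5998, -0.0197, 0.2952]
orientation: [-1.016, -2.968, -0.004]
contact_force: [-0.2, -0.8, -1.6]
opening: 0.729
```

Run:
```python
from k import *
from bench import arm
from plan import down
go(arm,[.6,-.02,.3],down(.077+3.12))
```

```text
t 25.55 rot(toolframe) [ 0.0027 -0.0051 -0.715 ] | 0.715 shift cm after rot [-0.016 -0.036 -0.484] before [-0.033 -0.016 -0.484] tcp [ 0.5998 -0.0197  0.2952] F [-0.2 -0.8 -1.6] open 0.729
 tcp in rest [158.2 100.5 230.1] q [-0.45  0.27  0.46  1.72 -0.13  1.18  2.53]
```

servo_tool(
  targets=[
    [0,0,0,0,0,-0.1],
    [0,0,0,0,0,-0.08],
    [0,0,0,0,0,-0.05],
    [0,0,0,0,0,-0.05],
    [0,0,0,0,0,-0.05],
    [0,0,0,0,0,-0.05],
    [0,0,0,0,0,-0.05],
    [0,0,0,0,0,-0.05],
    [0,0,0,0,0,-0.05],
    [0,0,0,0,0,-0.05],
  ],
)

```text
t: 26.55
tcp_pos: [0.5992, -0.0199, 0.2947]
orientation: [-0.179, -3.13, -0.006]
contact_force: [0.1, -0.5, -4.1]
opening: 0.733
```

Run:
```python
from k import *
from bench import arm
from plan import down
go(arm,[.6,-.02,.3],down(.077+3.12))
```

```text
t 26.55 rot(toolframe) [ 0.0042 -0.0066 -0.1698] | 0.17 shift cm after rot [-0.081 -0.015 -0.527] before [-0.079  0.001 -0.527] tcp [ 0.5992 -0.0199  0.2947] F [ 0.1 -0.5 -4.1] open 0.733
 tcp in rest [157.4 100.3 230. ] q [ 0.56  0.36 -0.8   1.66  0.26  1.24  2.73]
```

Run:
```python
from sim2 import *
from k import go
from bench import arm
go(arm,rest2w([36,60,110]),PLf)
q=np.array(arm.observe()['joints'])
Rc=R.from_rotvec(arm.observe()['orientation']); rv=(Rc.inv()*PLf).as_rotvec()
a,w=mv(q,[[0,0,0,*(rv/6)]]*6); print(a.round(2),w)
b,w2=ln(a,rest2w([36,60,110]),PLf,10); print(b.round(2),w2)
c,w2=ln(b,rest2w([34,44,12]),PLf,16); print(c.round(2),w2)
```

```text
t 26.55 rot(toolframe) [-0.0374 -0.4415 -0.1889] | 0.482 shift cm after rot [12.138 -4.027 11.996] before [ 4.949 -5.137 16.017] tcp [ 0.5992 -0.0199  0.2947] F [ 0.1 -0.5 -4.1] open 0.733
 tcp in rest [157.4 100.3 230. ] q [ 0.56  0.36 -0.8   1.66  0.26  1.24  2.73]
[ 0.99  0.25 -1.23  1.98  0.47  0.68  2.73] 0.01212802470482807
[ 0.93  0.3  -1.01  2.27  0.73  0.34  2.57] 3.0436364816617974e-16
[ 0.54  0.46 -0.58  2.25  1.27  0.19  2.07] 3.966717490021657e-16
```

Run:
```python
from sim2 import *
from bench import arm
q=np.array(arm.observe()['joints'])
P,T=fk2(q,v)
a,w=ln(q,rest2w([36,60,110]),T,8); print(a.round(2),w)
b,w=ln(a,rest2w([36,60,110]),PLf,8); print(b.round(2),w)
a,w=ln(q,rest2w([36,60,110]),PLf,10); print(a.round(2),w)
```

```text
[ 0.61  0.42 -0.76  1.95  0.36  0.91  2.7 ] 4.611102534756203e-16
[ 0.77  0.25 -0.83  2.27  0.56  0.3   2.72] 4.041272810440265e-16
[ 0.86  0.28 -0.94  2.27  0.66  0.32  2.63] 4.710788446131064e-16
```

Translate first, then rotate.

servo_tool(
  targets=[
    [0.8,-0.9,2.6,0,0,0],
    [0.8,-0.9,2.7,0,0,0],
    [0.8,-0.9,2.7,0,0,0],
    [0.8,-0.8,2.7,0,0,0],
    [0.9,-0.8,2.7,0,0,0],
    [0.8,-0.8,2.6,0,0,0],
  ],
)

```text
t: 27.15
tcp_pos: [0.543, -0.0652, 0.1337]
orientation: [-0.184, -3.129, -0.005]
contact_force: [0.7, 0.4, -2.4]
opening: 0.731
```

servo_tool(
  targets=[
    [0,0,0,-0.0047,-0.0552,-0.0236],
    [0,0,0,-0.0047,-0.0552,-0.0236],
    [0,0,0,-0.0047,-0.0552,-0.0236],
    [0,0,0,-0.0047,-0.0552,-0.0236],
    [0,0,0,-0.0047,-0.0552,-0.0236],
    [0,0,0,-0.0047,-0.0552,-0.0236],
    [0,0,0,-0.0047,-0.0552,-0.0236],
    [0,0,0,-0.0047,-0.0552,-0.0236],
    [0,0,0,0,0,0],
  ],
)

```text
t: 28.05
tcp_pos: [0.5422, -0.0661, 0.1342]
orientation: [-0.1, 2.705, 0.018]
contact_force: [-0.7, -0.1, -1.5]
opening: 0.735
```

Run:
```python
from sim2 import *
from k import go
from bench import arm
go(arm,rest2w([36,55,60]),PLf)
snap(arm,'scene','scene8');snap(arm,'top','top8')
crop('scene8','s8',240,130,375,260,5)
```

```text
t 28.05 rot(toolframe) [-0.0042 -0.0012 -0.0017] | 0.005 shift cm after rot [-0.116 -0.358  4.994] before [-0.123 -0.337  4.995] tcp [ 0.5422 -0.0661  0.1342] F [-0.7 -0.1 -1.5] open 0.735
 tcp in rest [ 34.8  58.6 109.9] q [ 0.82  0.27 -0.87  2.26  0.6   0.31  2.69]
```

View pics/s8.png

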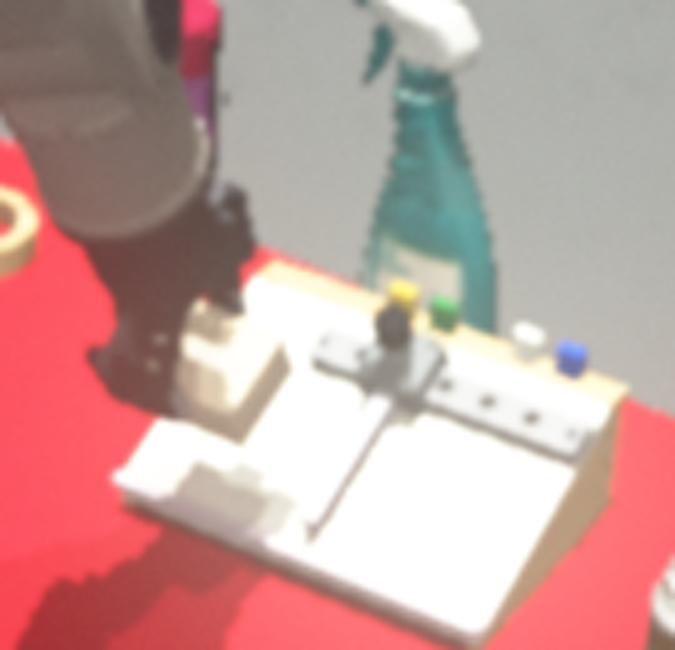

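servo_tool(
  targets=[
    [0,-0.3,1,-0.004,0,-0.002],
    [0,-0.3,1,0,0,0],
    [0,-0.2,1,0,0,0],
    [0,0,1,0,0,0],
    [0,0,1,0,0,0],
    [0,0,1,0,0,0],
    [0,0,1,0,0,0],
    [0,0,0,0,0,0],
  ],
)

```text
t: 28.95
tcp_pos: [0.5749, -0.0711, 0.0708]
orientation: [-0.106, 2.705, 0.022]
contact_force: [0.5, 0.5, -2.5]
opening: 0.734
```

Run:
```python
from sim2 import *
from k import go
from bench import arm
go(arm,rest2w([34.5,50,20]),PLf)
snap(arm,'scene','scene9');snap(arm,'top','top9')
crop('scene9','s9',265,170,345,240,9);crop('top9','t9',255,150,355,240,7)
```

```text
t 28.95 rot(toolframe) [-0.0004 -0.0016  0.0016] | 0.002 shift cm after rot [ 0.274 -0.105  1.888] before [ 0.271 -0.104  1.889] tcp [ 0.5749 -0.0711  0.0708] F [ 0.5  0.5 -2.5] open 0.734
 tcp in rest [37.2 51.  38.9] q [ 0.53  0.4  -0.57  2.24  0.93  0.2   2.39]
```

View pics/s9.png

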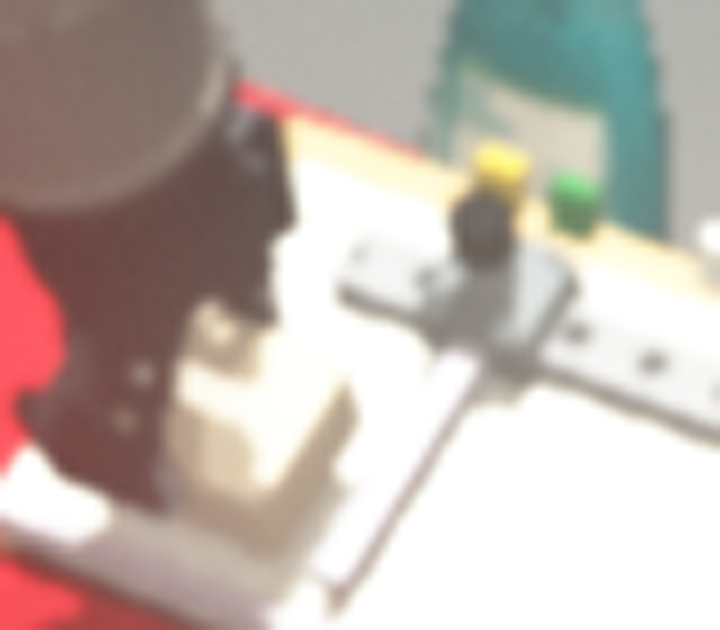

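View pics/t9.png

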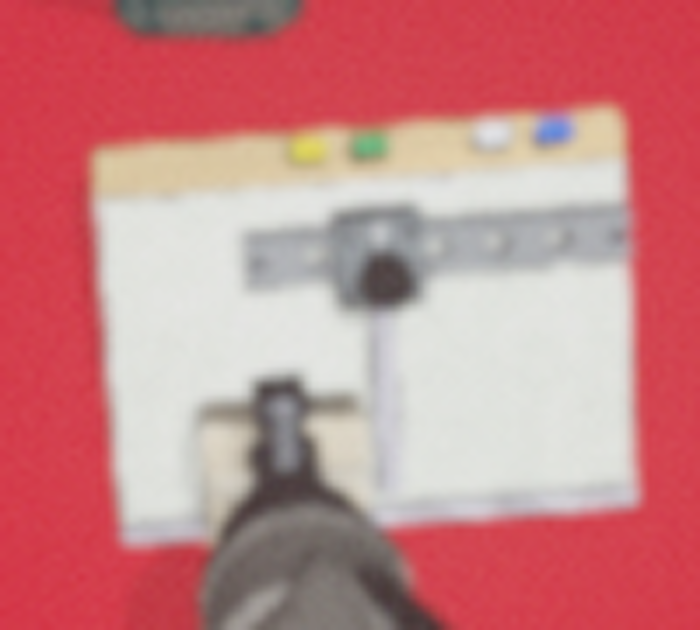

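servo_tool(
  targets=[
    [0.2,0,0.6,0,0,0],
    [0,0,0.6,0,0,0],
    [0,0,0.6,0,0,0],
    [0,0,0.5,0,0,0],
    [0,0,0,0,0,0],
  ],
)

```text
t: 29.55
tcp_pos: [0.5824, -0.0713, 0.0501]
orientation: [-0.105, 2.703, 0.021]
contact_force: [0.0, -0.2, -1.6]
opening: 0.731
```

Run:
```python
from sim2 import *
from k import go
from bench import arm
go(arm,rest2w([35,48,11]),PLf)
q=np.array(arm.observe()['joints']); c,w=ln(q,rest2w([31,42,10]),PLf,8);print(c.round(2),w)
print(Rr.inv().apply(arm.observe()['contact_force'])) if 'Rr' in globals() else None
```

```text
t 29.55 rot(toolframe) [-0.0013 -0.      0.0017] | 0.002 shift cm after rot [ 0.023 -0.232  0.598] before [ 0.024 -0.231  0.599] tcp [ 0.5824 -0.0713  0.0501] F [ 0.  -0.2 -1.6] open 0.731
 tcp in rest [35.2 50.3 17. ] q [ 0.49  0.44 -0.52  2.24  1.15  0.18  2.17]
[ 0.5   0.45 -0.51  2.25  1.27  0.16  2.06] 1.0374416830231494e-14
```

servo_tool(
  targets=[
    [0,-0.1,0.2,0,0,0],
    [0,-0.1,0.2,0,0,0],
    [0,0,0.1,0,0,0],
    [0,0,0,0,0,0],
  ],
)

```text
t: 29.95
tcp_pos: [0.5845, -0.0731, 0.0466]
orientation: [-0.106, 2.702, 0.02]
contact_force: [-18.3, 1.5, 27.9]
opening: 0.733
```

Run:
```python
from k import *
from sim2 import PLf
from bench import arm
go(arm,rest2w([35,42.5,11]),PLf)
print(Rr.inv().apply(arm.observe()['contact_force']).round(1))
```

```text
t 29.95 rot(toolframe) [-0.0019  0.0015  0.0022] | 0.003 shift cm after rot [ 0.054 -0.582  0.199] before [ 0.056 -0.582  0.2  ] tcp [ 0.5845 -0.0731  0.0466] F [-18.3   1.5  27.9] open 0.733
 tcp in rest [35.5 48.3 13. ] q [ 0.49  0.45 -0.52  2.24  1.19  0.17  2.13]
[-4.6  2.9 32.9]
```

servo_tool(
  targets=[
    [0,0,-0.2,0,0,0],
    [0,-0.2,0,0,0,0],
    [0,-0.2,0,0,0,0],
    [0,0,0,0,0,0],
  ],
)

```text
t: 30.35
tcp_pos: [0.5838, -0.0777, 0.0471]
orientation: [-0.105, 2.704, 0.02]
contact_force: [0.1, 0.1, -1.7]
opening: 0.733
```

Run:
```python
from k import *
from sim2 import PLf
from bench import arm
go(arm,rest2w([32,42.5,13]),PLf)
print(Rr.inv().apply(arm.observe()['contact_force']).round(1))
```

```text
t 30.35 rot(toolframe) [-0.0015 -0.0002  0.0016] | 0.002 shift cm after rot [ 0.287 -0.134  0.088] before [ 0.287 -0.133  0.088] tcp [ 0.5838 -0.0777  0.0471] F [ 0.1  0.1 -1.7] open 0.733
 tcp in rest [34.9 43.8 13.9] q [ 0.51  0.45 -0.54  2.23  1.17  0.18  2.17]
[-0.6  0.  -1.6]
```

servo_tool(
  targets=[
    [0.1,-0.1,0,0,0,0],
    [0.1,-0.05,0.05,0,0,0],
    [0,0,0,0,0,0],
  ],
)

```text
t: 30.65
tcp_pos: [0.5822, -0.0786, 0.0458]
orientation: [-0.106, 2.704, 0.021]
contact_force: [0.2, 0.9, -1.7]
opening: 0.727
```

Run:
```python
from k import *
from sim2 import PLf
from bench import arm
go(arm,rest2w([32,42.5,13]),PLf)
print(Rr.inv().apply(arm.observe()['contact_force']).round(1))
```

```text
t 30.65 rot(toolframe) [-0.0009 -0.0002  0.0023] | 0.003 shift cm after rot [ 0.075 -0.049  0.037] before [ 0.075 -0.049  0.037] tcp [ 0.5822 -0.0786  0.0458] F [ 0.2  0.9 -1.7] open 0.727
 tcp in rest [32.7 43.  13.4] q [ 0.52  0.46 -0.54  2.24  1.19  0.18  2.15]
[-0.4  0.9 -1.6]
```

servo_tool(
  targets=[
    [0.1,-0.1,0,0,0,0],
    [0.05,-0.1,0.05,0,0,0],
    [0,0,0,0,0,0],
  ],
)

```text
t: 30.95
tcp_pos: [0.5816, -0.0797, 0.0451]
orientation: [-0.109, 2.702, 0.023]
contact_force: [-1.8, 5.2, 2.6]
opening: 0.733
```

Run:
```python
from k import *
from sim2 import PLf
from bench import arm
go(arm,rest2w([32,42.5,13]),PLf)
print(Rr.inv().apply(arm.observe()['contact_force']).round(1))
```

```text
t 30.95 rot(toolframe) [0.0005 0.0009 0.0036] | 0.004 shift cm after rot [-0.013  0.052  0.01 ] before [-0.013  0.052  0.01 ] tcp [ 0.5816 -0.0797  0.0451] F [-1.8  5.2  2.6] open 0.733
 tcp in rest [31.9 42.  13.1] q [ 0.53  0.46 -0.54  2.24  1.2   0.18  2.14]
[-0.2  5.4  2.9]
```

servo_tool(
  targets=[
    [0.1,0,0,0,0,0],
    [0.1,0,0,0,0,0],
    [0,0,0,0,0,0],
  ],
)

```text
t: 31.25
tcp_pos: [0.5803, -0.0799, 0.0446]
orientation: [-0.109, 2.702, 0.022]
contact_force: [1.7, 5.2, 2.3]
opening: 0.731
```

Run:
```python
from k import *
from sim2 import PLf
from bench import arm
go(arm,rest2w([32,42.5,13]),PLf)
print(Rr.inv().apply(arm.observe()['contact_force']).round(1))
```

```text
t 31.25 rot(toolframe) [0.0004 0.0017 0.0038] | 0.004 shift cm after rot [-0.157  0.057  0.015] before [-0.157  0.056  0.015] tcp [ 0.5803 -0.0799  0.0446] F [1.7 5.2 2.3] open 0.731
 tcp in rest [30.4 41.9 13.2] q [ 0.53  0.46 -0.55  2.24  1.22  0.17  2.12]
[2.9 5.1 1.2]
```

servo_tool(
  targets=[
    [0.1,0,0.05,0,0,0],
    [0,0,0.03,0,0,0],
    [0,0,0,0,0,0],
  ],
)

```text
t: 31.55
tcp_pos: [0.5803, -0.0798, 0.0445]
orientation: [-0.109, 2.7, 0.022]
contact_force: [-7.9, 5.3, 25.7]
opening: 0.734
```

Run:
```python
from k import *
from sim2 import PLf
from bench import arm
go(arm,rest2w([32,42.5,13]),PLf)
print(Rr.inv().apply(arm.observe()['contact_force']).round(1))
```

```text
t 31.55 rot(toolframe) [-0.0001  0.0033  0.0042] | 0.005 shift cm after rot [-0.162  0.055  0.003] before [-0.162  0.054  0.004] tcp [ 0.5803 -0.0798  0.0445] F [-7.9  5.3 25.7] open 0.734
 tcp in rest [30.4 42.  13. ] q [ 0.53  0.46 -0.55  2.24  1.24  0.17  2.1 ]
[ 4.1  5.9 26.5]
```

servo_tool(
  targets=[
    [0,0,-0.12,0,0,0],
    [0,0,0,0,0,0],
    [0,0,0,0,0,0],
    [0,0,0,0,0,0],
    [0,0,0,0,0,0],
  ],
  hand=0,
)

```text
t: 32.05
tcp_pos: [0.5784, -0.0811, 0.0439]
orientation: [-0.106, 2.704, 0.021]
contact_force: [-1.0, -0.5, -0.3]
opening: 0.998
```

servo_tool(
  targets=[
    [0,0,-1,0,0,0],
    [0,0,-2,0,0,0],
    [0,0,-2.5,0,0,0],
    [0,0,-3,0,0,0],
    [0,0,-3,0,0,0],
    [0,0,-3,0,0,0],
    [0,4,0,0,0,0],
    [0,4,0,0,0,0],
    [0,4,0,0,0,0],
    [0,4,0,0,0,0],
  ],
)

```text
t: 33.05
tcp_pos: [0.5137, 0.0759, 0.1603]
orientation: [-0.097, 2.7, 0.012]
contact_force: [0.6, -0.4, 0.0]
opening: 1.001
```

Run:
```python
from k import *
from sim2 import PLf
from bench import arm
go(arm,rest2w([32,42.5,130]),PLf)
snap(arm,'scene','scene10');snap(arm,'top','top10')
crop('scene10','s10',255,170,375,260,6);crop('top10','t10',260,155,355,235,8)
```

```text
t 33.05 rot(toolframe) [-0.009   0.0031 -0.0027] | 0.01 shift cm after rot [ -0.208 -15.979   1.107] before [ -0.247 -15.967   1.252] tcp [0.5137 0.0759 0.1603] F [ 0.6 -0.4  0. ] open 1.001
 tcp in rest [ 29.9 202.3 141.1] q [ 0.67  0.2  -1.09  2.29  0.79  0.44  2.18]
```

View pics/s10.png

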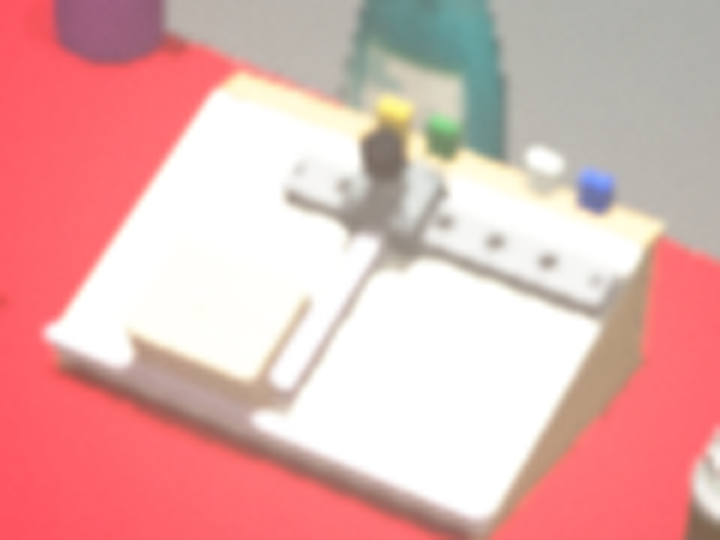

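View pics/t10.png

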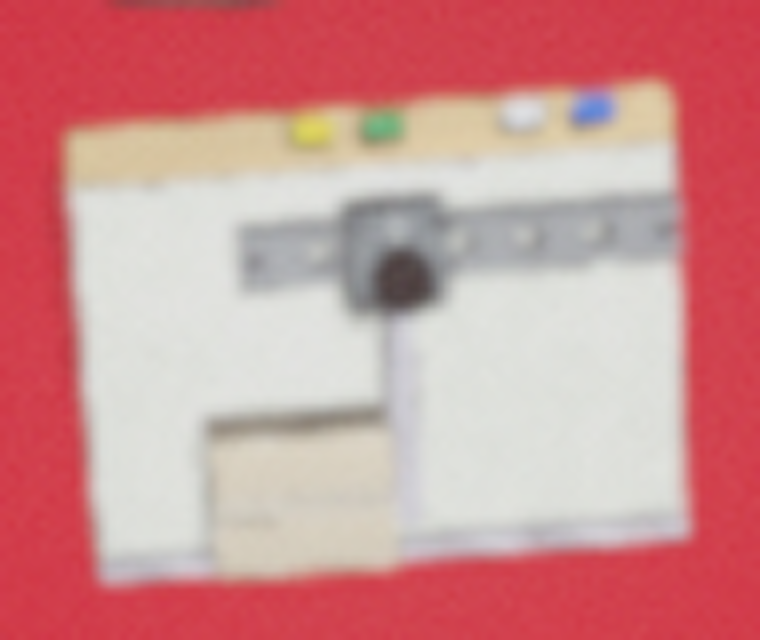

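Run:
```python
from k import *
for im,f,x0,y0 in(('T',8,260,155),('S',6,255,170)):
  for fy in (0,):
    pts=[[0,fy,41],[64,fy,41],[64,fy+81,41],[0,fy+81,41]]
    print(im,((proj(cam[im],[rest2w(p) for p in pts])-[x0,y0]+.5)*f-.5).round(0).tolist())
for im,tags,x0,y0,x1,y1 in(('T',('top4','top10'),303,182,316,194),('S',('scene4','scene10'),313,188,326,201)):
    A=cv2.imread(f'pics/{tags[0]}.png');B=cv2.imread(f'pics/{tags[1]}.png')
    F=8;A=cv2.resize(A,None,fx=F,fy=F,interpolation=cv2.INTER_CUBIC);B=cv2.resize(B,None,fx=F,fy=F,interpolation=cv2.INTER_CUBIC)
    t=A[y0*F:y1*F,x0*F:x1*F]; X=x0-8;Y=y0-8; r=cv2.matchTemplate(B[Y*F:(y1+8)*F,X*F:(x1+8)*F],t,cv2.TM_CCOEFF_NORMED)
    _,v,_,l=cv2.minMaxLoc(r); print(im,v,((l[0]/F+X-x0),(l[1]/F+Y-y0)), 'px')
```

```text
T [[399.0, 565.0], [392.0, 425.0], [204.0, 440.0], [214.0, 579.0]]
S [[250.0, 377.0], [312.0, 277.0], [179.0, 225.0], [116.0, 321.0]]
T 0.9937192797660828 (0.25, 0.0) px
S 0.9952594041824341 (0.25, 0.125) px
```

View pics/scene10.png

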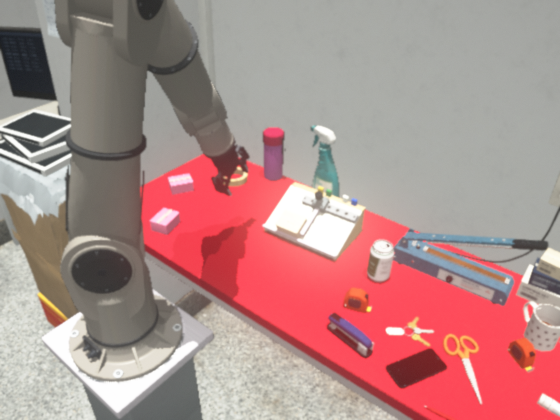

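Run:
```python
from bench import arm
print(arm.job_done())
s=arm.observe();print(s['t'],s['contact_force'])
```

```text
the job is handed in; nothing more can be done
None
the job is handed in; nothing more can be done
```

The stop is at the green-tab hole (second tab from the left, +30 mm) with its pin home. The beige carton lies on the slope against the lip and the stop. I handed the job in at about 33 s of the 54 s allowed; no verdict was reported.

- **Stop:** Pulling the knob took about 10 N. I slid it 30 mm left and lowered it back to within 0.3 mm of its starting height before letting go. Both pictures then put the knob where the fit predicts for a home pin, and it had hardly moved at the end: about 0.25 px, or 0.8 mm, within the pin's play, after the carton pressed on the stop.
- **Carton:** I slid it until I felt about 5 N from the stop, 3–4 N from the lip and firm contact with the board, then opened the gripper and backed off. In the last top view its corners are within about 0.5 px (2 mm) of a carton seated against both. In the scene view the near corner agrees, but the far edges are washed out, up to about 4 px off, so that view does not confirm the fit.
- **Bystanders:** I never went to the tape, the tape measure or the can. In the last scene picture the can and tape measure stand where they were; the gripper, about 14 cm above the board, partly hides the tape roll.
- **What went wrong:** The first approach to the knob ran into joint limits, so I backed out and came in another way. The first try at lowering the carton also reached wrist limits, so I lifted it, turned it half a turn in the air and placed it the other way round. Both detours were in free space.

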